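# Set up the waste corner of a vaccination table

## Robot

A 7-joint arm with a two-finger parallel gripper is mounted at the origin on the work surface. World frame = base frame: x ahead of the robot, y to its left, z up, the work surface at z = 0. Lengths are in m, angles in rad, forces in N, time in s.
With the tool pointing down it reaches from about 0.35 to 0.9 m from the base axis. Payload 8.1 kg.
Tool frame: the origin (TCP) lies on the centre line of the jaws, within the pads' length; the fingertips stand 19 mm ahead of it and the grasp point (between the pads) is the TCP (arm.tip_reach is the distance from the TCP to the fingertips, in m); z points along the fingers, y is the line along which they close (so a half turn about z gives the same grasp; the last joint's range is limited). The gripper opens to 92 mm and grips with 3 to 60 N. Pads are 19 mm wide; open, the fingers measure 130 mm over their backs; the gripper's body (75 mm by 190 mm) begins 47 mm behind the grasp point.
Start: joints at [-1.259, 0.434, 0.025, 1.573, -0.012, 1.134, -0.075], TCP at [0.252, 0.572, 0.246] pointing down, gripper open.
Joint ranges: [-2.62, 2.62], [-0.44, 2.09], [-1.27, 1.32], [0.08, 2.57], [-1.32, 4.46], [0.12, 2], [-2.74, 2.74]. Speed limits (rad/s): [2.22, 2.22, 3.01, 3.01, 3.14, 3.14, 3.14].

## Interface

Orientations are given as a rotation vector (axis times angle).
In Python, from cell import arm gives the robot as it stands.
- The arm moves only by the tool arm_command, never from a script. Its argument "targets" is a list that holds one entry, the list of rows, each a list of 6 numbers: the shift along the tool's x, y, z in m, then the turn, a rotation vector about the tool's x, y, z in rad. A call has 1 to 10 rows; each row shifts and turns the commanded pose from where the row before left it, along the tool's axes as they then stand; what a row does not reach is not made up. A row lasts 1/8 s, in which the tool goes at most 62.5 mm and 10.7 degrees, less where a joint would pass 70% of its speed; a pose out of reach is approached as far as the arm can. A call with a gripper value outside its range is refused whole. "jaw" is the finger opening in m, from 0 to 0.0918, set as the call begins (left out, the last holds). The fingers move at their own pace and stop on an object; "newtons" is the grip in N (left out, the last holds). Time passes only in rows, so rows that do not move let the fingers close. It gives the time, the measured TCP pose, the force, the opening and the grip force at its end, in the units of the state.
- arm.observe(): the state, without advancing time (a new reading comes with each control period).
- arm.get_image(name): name is "scene" or "top" or "wrist"; returns a dict with "pixels" (420x560x3 uint8, red, green, blue), "z_map" (420x560 float32, m along the optical axis (not along the pixel's ray), 0 where there is no reading), "fx", "fy", "cx", "cy" (pixels), "dist" ([k1, k2, p1, p2, k3] as OpenCV has them; the pictures are not rectified), "xyz" and "rotation" of the camera in the world; the wrist camera has in their place "T_tool_cam" (4x4, takes a point from camera to tool coordinates, whose origin is the TCP and whose axes are the flange's). Camera axes: x right, y down, z forward; pixel columns grow to the right and rows downward; lengths in m; the calibration is good to about 2 mm. A picture is of the moment at which its call begins: read the wrist's pose just before it.
- arm.sign_off(): hands the job in; it is judged then, once.
The state is a dict: "clock": time; "joints": joint angles; "dq": joint speeds; "joint_efforts": joint torques, N m; "position": TCP position; "ee_rot": TCP orientation; "force": force on the tool from outside, world axes, zero at the start; "ft_torque": the same for the moment, N m; "width": opening from 0.0 (shut) to 1.0 (fully open); "gripper_force": force on a finger pad.
Only numpy, scipy, OpenCV 4.12 (cv2) and the standard library are available. Lean on these libraries where they do the work, as an engineer would, in place of code of your own. Each camera call takes 0.05 s, during which the arm holds its last target. There are 200 camera calls.

## Task

Get the vaccination table ready for the next session: take the S-hook off the small stand and hang it on the tall rail, then hang the yellow waste bin by its bail from the hook's lower curl, clear of the table, with every empty vial from the tray inside it. The hand-gel pump and the wipes canister stand in each other's ring, so swap the two, leaving both upright inside the rings. Leave the other things on the table where they are.

Things in the scene. Friction and masses are not known exactly. Their poses are not given: they have to be found in the camera images.
- rail: Fixed tall rail stand: a level flat steel bar along its y, 280 mm long, 10 mm thick (x), 25 mm tall (z), top 285 mm above the table, on 12 mm wide posts at y = -134 and +134 mm; their feet reach 20 mm to -x and 70 mm to +x. Origin: on the table under the bar's middle. Its -x side looks roughly to the robot.
- rail_top (a point): Middle of the top face of the rail's bar.
- park: Fixed small stand of the same make as the rail (bar 110 mm long, 16 mm thick, 25 mm tall, top 150 mm above the table; posts 12 mm wide at y = -49 and +49 mm). The S-hook hangs on its bar at the start. Origin on the table under the middle of the bar; bar along y.
- hook: S-hook of 6 mm steel wire, 131 mm tall, 60 g, flat in its x-z plane, z up when hanging. Shank along z at x = 0; origin on the shank's line, at the height of the hook's lowest point. Upper curl goes to +x, lower curl to -x. It hangs loosely, leaning up to 0.35 rad, lower end swung to +x. At the start it hangs on the small stand, -x side (lower curl, tab) roughly to the robot.
- hook_crown (a point): Middle of the inner face of the hook's squared upper curl, which rests on the bar: x = 12, z = 125 mm in the hook's frame. The curl's wires run down at x = 0 and x = 24 mm (18 mm clear between, for the 10 mm bar); the free end is at z = 95 mm.
- hook_curl (a point): Where the centre of a 6 mm wire lies when it rests in the hook's lower curl: x = -15, z = 9 mm in the hook's frame. The curl opens upward, wires at x = 0 and x = -30 mm (24 mm clear); its free end is at z = 31 mm.
- hook_tab (a point): Grip point in the flat grey plastic tab on the hook's shank: x = -14, z = 84 mm in the hook's frame. The tab is 10 mm thick (y), from x = -24 to +4 mm and z = 62 to 95 mm.
- bin: Yellow open plastic waste bin, 100 (x) x 110 (y) x 75 mm tall, walls 3 mm, about 0.22 kg, with a rigid bail. Origin: centre of its underside. Stands on the table at the start, its grip lug (-x face) roughly towards the robot.
- bin_bail (a point): Wire centre at the peak of the bin's bail, z = 122 mm in the bin's frame. The bail is rigid 6 mm steel wire in the plane x = 0 over the bin's middle: upright at y = -55 and +55 mm to 106 mm height, from there rising straight to the blunt peak at y = 0.
- bin_lug (a point): Grip point in the bin's lug: x = -64, z = 58 mm in the bin's frame. The lug is a flat tab 8 mm thick (y), from x = -49 to -75 mm and z = 39 to 75 mm.
- tray: Fixed white tray, 190 (x) x 200 (y) mm, floor 3 mm, rim 14 mm above the table, in which the vials stand. Origin: centre of its underside.
- vial0: Empty vial, 24 mm diameter, 34 mm to its shoulder and 46 mm in all with the 16 mm aluminium cap, 20 g. Origin: centre of its underside, z along it. Two to four of the four are there (None if absent), standing in the tray.
- vial1: Empty vial, 24 mm diameter, 34 mm to its shoulder and 46 mm in all with the 16 mm aluminium cap, 20 g. Origin: centre of its underside, z along it. Two to four of the four are there (None if absent), standing in the tray.
- vial2: Empty vial, 24 mm diameter, 34 mm to its shoulder and 46 mm in all with the 16 mm aluminium cap, 20 g. Origin: centre of its underside, z along it. Two to four of the four are there (None if absent), standing in the tray.
- vial3: Empty vial, 24 mm diameter, 34 mm to its shoulder and 46 mm in all with the 16 mm aluminium cap, 20 g. Origin: centre of its underside, z along it. Two to four of the four are there (None if absent), standing in the tray.
- place_a: Fixed grey ring on the table, 92 mm outer and 80 mm inner diameter, 8 mm high: a bottle's place. Origin: its centre, on the table.
- place_b: The other ring, the same.
- gel: Blue hand-gel bottle with white pump: body 54 mm diameter, 95 mm tall, about 0.25 kg; pump neck 26 mm diameter above it, and a flat spout along the bottle's x axis from x = -33 to +9 mm, 14 mm wide, its top 126 mm above the underside. Origin: centre of its underside. Stands in one of the rings at the start.
- wipes: White wipes canister with a blue band, 64 mm diameter (65 mm at the lid), 127 mm tall, about 0.35 kg; the lid is its top 14 mm. Origin: centre of its underside. Stands in the other ring at the start.
- thermometer: White gun-shaped thermometer lying on the table, 75 x 110 x 34 mm; a bystander. Origin under its barrel.
- tape: Roll of paper tape lying flat, 68 mm diameter, 18 mm high; a bystander.
- swabs: White swab box, 60 x 90 x 50 mm; a bystander.
- dish: Steel bowl, 100 mm across the rim, 35 mm high; a bystander.
Mind the look-alikes: they are no part of the job. What is shaped like the bin but blue is not meant.

How it is judged:
By the outcome, as a careful person would: the job done as asked, in the order asked, and still so for the second after the job is handed in, with the robot touching nothing.
Of vial0, vial1, vial2, vial3 only 2 to 4 are there at a start; the rules pass over those that are not, and their reading is None.
At some moment in a run one of bin, vial0, vial1, vial2, vial3 may be knocked a few centimetres aside while the robot is not near it.
It also fails if it takes over 210 s, if anything falls off the work surface, if the arm or the gripper's body presses on something with over 40 N, if the wrist force passes 120 N, or if a joint passes its speed limit or range.

## Working session

There is one attempt and no reset: what is moved stays moved. The work goes in short steps, Python scripts to look and compute and a tool call to move; the robot and the scene stay as the last step left them, time stands still between calls to the robot, and variables do not carry over. Pictures are saved under pics/ and viewed, at most 14 in all, crops included, and the job is handed in when it is done.

Besides the shell and the picture viewer there is one more tool, called after ">>>" as name(argument=value, ...), one argument or row to a line, values as JSON. arm_command: Moves the arm, as the interface text tells. Its arguments: {"type":"object","properties":{"targets":{"type":"array","items":{"type":"array","items":{"type":"array","items":{"type":"number"}}}},"jaw":{"type":"number"},"newtons":{"type":"number"}},"required":["targets"]}

```bash
ls; mkdir -p pics; cat > h.py <<'E'
import numpy as np, cv2
from scipy.spatial.transform import Rotation as R
from cell import arm
def cam(name):
    s=arm.observe(); im=arm.get_image(name)
    K=np.array([[im['fx'],0,im['cx']],[0,im['fy'],im['cy']],[0,0,1]]); d=np.array(im['dist'],float)
    if name=='wrist':
        T=np.eye(4);T[:3,:3]=R.from_rotvec(s['ee_rot']).as_matrix();T[:3,3]=s['position'];T=T@np.array(im['T_tool_cam'])
        C,Rm=T[:3,3],T[:3,:3]
    else:
        C=np.array(im['xyz']);Rm=np.array(im['rotation'])
        if Rm.size!=9: Rm=R.from_rotvec(Rm.ravel()).as_matrix()
        Rm=Rm.reshape(3,3)
    return dict(p=im['pixels'],z=im['z_map'],K=K,d=d,C=C,R=Rm)
def cloud(c):
    h,w=c['z'].shape; u,v=np.meshgrid(np.arange(w),np.arange(h))
    n=cv2.undistortPoints(np.stack([u,v],-1).reshape(-1,1,2).astype(float),c['K'],c['d']).reshape(h,w,2)
    P=np.dstack([n*c['z'][...,None],c['z']])@c['R'].T+c['C']
    P[c['z']<=0]=np.nan
    return P
def ray(c,uv,z):
    n=cv2.undistortPoints(np.array(uv,float).reshape(-1,1,2),c['K'],c['d']).reshape(-1,2)
    D=np.c_[n,np.ones(len(n))]@c['R'].T
    return c['C']+D*((z-c['C'][2])/D[:,2])[:,None]
def save(p,name,s=1): cv2.imwrite('pics/'+name,cv2.resize(p[...,::-1],None,fx=s,fy=s,interpolation=cv2.INTER_CUBIC))
def st():
    s=arm.observe(); print('t',round(s['clock'],2),'p',np.round(s['position'],4),'R',np.round(R.from_rotvec(s['ee_rot']).as_matrix(),3).tolist(),'q',np.round(s['joints'],2),'F',np.round(s['force'],1),'w',np.round(s['width'],3),'g',s['gripper_force'])
E
python3 - <<'E'
from h import *
st()
for n in ('scene','top'):
    c=cam(n); np.save(n+'.npy',c,allow_pickle=True); save(c['p'],n+'0.png',1.4); print(n,c['C'],np.round(c['R'],2).tolist(),c['K'][0,0])
E
```

```text
pics
t 0.0 p [0.2517 0.5715 0.2449] R [[-0.915, 0.403, -0.0], [0.403, 0.915, -0.002], [-0.0, -0.002, -1.0]] q [-1.26  0.44  0.02  1.57 -0.01  1.13 -0.08] F [-0.6 -0.1  0.4] w 0.998 g 0.0
scene [ 1.07145291 -0.50131757  1.31088252] [[0.6, 0.66, -0.44], [0.8, -0.51, 0.32], [-0.01, -0.55, -0.84]] 497.1902877034489
top [ 0.23497053 -0.06105994  1.42413884] [[-0.0, -0.98, 0.18], [-1.0, 0.0, 0.01], [-0.01, -0.18, -0.98]] 463.4868153655362
```

View pics/scene0.png

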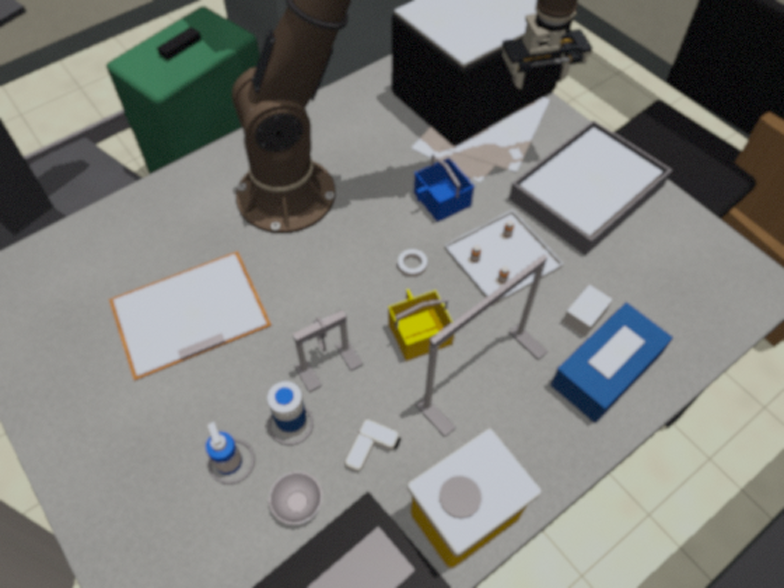

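View pics/top0.png

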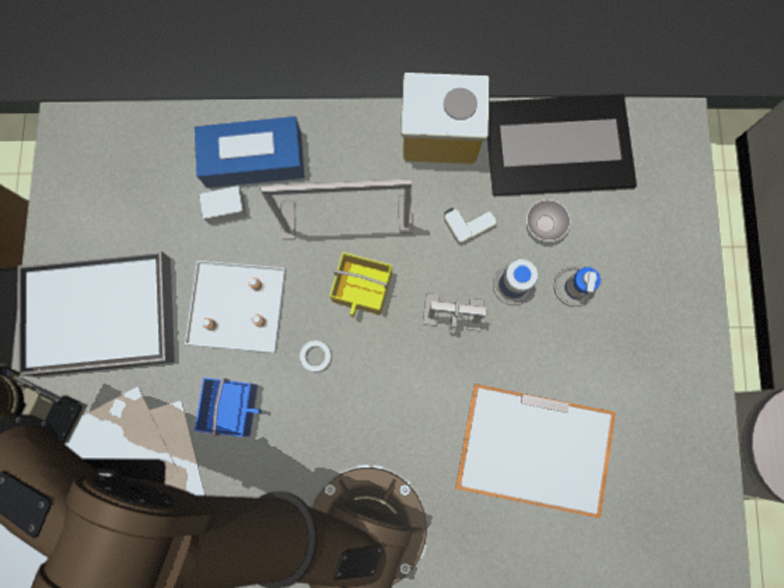

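The scene picture shows one yellow bin at (420,325), the blue look-alike at (443,190), three vials at (475,255), (508,230) and (503,275), wipes at (287,405) in one ring, gel at (222,450) in the other, and the small stand with the hook at (322,340). The top view agrees: bin (362,283), vials (254,284), (209,324), (258,321), park (456,312), rail (338,187), wipes (518,278), gel (587,283).

```bash
cat > m.py <<'E'
from h import *
c=np.load('top.npy',allow_pickle=True).item(); s=np.load('scene.npy',allow_pickle=True).item()
P=cloud(c); Q=cloud(s)
hsv=cv2.cvtColor(c['p'],cv2.COLOR_RGB2HSV); hs=cv2.cvtColor(s['p'],cv2.COLOR_RGB2HSV)
print('table z',np.nanmedian(P[200:210,200:215,2]), np.nanmedian(Q[250:260,200:210,2]))
def box(n,X,m=None,zr=(.0,1)):
    X=X.reshape(-1,3) if m is None else X[m]
    X=X[np.isfinite(X[:,2])&(X[:,2]>zr[0])&(X[:,2]<zr[1])]
    if len(X)<5: print(n,len(X)); return
    r=cv2.minAreaRect((X[:,:2]*1000).astype(np.float32)); print(n,len(X),'mean',np.round(X.mean(0),4),'rect',np.round(r[0],1),np.round(r[1],1),round(r[2],1),'zmax',np.round(np.percentile(X[:,2],[5,50,95]),3))
def sub(u0,u1,v0,v1): 
    m=np.zeros(c['z'].shape,bool); m[int(v0/1.4):int(v1/1.4),int(u0/1.4):int(u1/1.4)]=1; return m
y=(hsv[...,0]>20)&(hsv[...,0]<35)&(hsv[...,1]>150)
b=sub(310,410,240,330)
box('bin yellow top',P,b&y,(.066,.085)); box('bail',P,b,(.095,.14)); box('lug',P,sub(340,370,303,325)&y,(.03,.09))
ys=(hs[...,0]>20)&(hs[...,0]<35)&(hs[...,1]>150); ms=np.zeros_like(ys); ms[190:270,260:340]=1
box('bin scene',Q,ms&ys,(.066,.085)); box('bail sc',Q,ms,(.095,.14))
box('rail',P,sub(240,430,165,250),(.262,.31)); box('rail sc',Q,None,(.262,.31))
box('park',P,sub(410,500,280,345),(.135,.165)); box('park all',P,sub(410,500,280,345),(.03,.165))
for n,(u,v) in dict(v0=(254,284),v1=(209,324),v2=(258,321)).items():
    box(n,P,sub(u-10,u+10,v-12,v+12),(.035,.07)); 
for n,(u,v) in dict(wipes=(518,278),gel=(587,283)).items():
    box(n,P,sub(u-26,u+26,v-28,v+28),(.1,.16)); box(n+'ring',P,sub(u-35,u+35,v-30,v+45),(.004,.015))
box('tray',P,sub(180,295,255,360),(.009,.02))
E
python3 m.py; python3 - <<'E'
import sys; sys.path.insert(0,'.')
from h import *
c=np.load('top.npy',allow_pickle=True).item()
a=cv2.resize(c['p'][185:260,290:440],None,fx=5,fy=5,interpolation=cv2.INTER_CUBIC)
cv2.imwrite('pics/crop1.png',a[...,::-1])
E
```

```text
table z 0.00055865615150541 0.0011908642645795942
bin yellow top 122 mean [0.4866 0.0075 0.0735] rect [502.4  16.4] [107.2 121.5] 74.8 zmax [0.068 0.074 0.079]
bail 85 mean [0.5154 0.0148 0.1158] rect [515.6  14.4] [112.8   7. ] 74.3 zmax [0.107 0.117 0.125]
lug 44 mean [0.4603 0.0211 0.0717] rect [459.7  15.5] [26.6 37.8] 8.9 zmax [0.059 0.073 0.078]
bin scene 183 mean [ 0.5052 -0.0028  0.0729] rect [507.1  13.2] [110.5 119.7] 76.0 zmax [0.067 0.073 0.08 ]
bail sc 91 mean [0.516  0.0118 0.1147] rect [515.1  12.7] [113.9  11.2] 75.2 zmax [0.099 0.116 0.124]
rail 697 mean [0.6507 0.0503 0.2799] rect [652.6  50.6] [ 13.2 280. ] 2.5 zmax [0.266 0.283 0.288]
rail sc 4613 mean [0.1406 0.3739 0.2747] rect [262.6 323.4] [772.7 861.5] 2.3 zmax [0.264 0.269 0.304]
park 266 mean [ 0.4424 -0.1849  0.1494] rect [ 440.9 -184.9] [110.4  28. ] 87.8 zmax [0.14  0.15  0.156]
park all 372 mean [ 0.4393 -0.1837  0.1336] rect [ 431.5 -184.5] [110.4  46.8] 87.8 zmax [0.054 0.148 0.155]
v0 41 mean [0.5182 0.2492 0.044 ] rect [518.5 249.4] [20.  19.5] 46.5 zmax [0.036 0.045 0.053]
v1 39 mean [0.4297 0.3452 0.0442] rect [429.5 345. ] [19.2 21.3] 87.0 zmax [0.036 0.044 0.053]
v2 36 mean [0.4359 0.2392 0.045 ] rect [436.7 238.9] [18.5 19. ] 14.6 zmax [0.037 0.047 0.052]
wipes 421 mean [ 0.5155 -0.317   0.1238] rect [ 517.2 -318.2] [63.3 62.9] 89.8 zmax [0.115 0.125 0.13 ]
wipesring 325 mean [ 0.5132 -0.3238  0.0065] rect [ 519.7 -333. ] [154.  168.3] 88.5 zmax [0.004 0.006 0.012]
gel 105 mean [ 0.5046 -0.4592  0.1199] rect [ 505.3 -460.5] [30.  49.2] 77.5 zmax [0.102 0.124 0.129]
gelring 365 mean [ 0.5035 -0.477   0.0064] rect [ 508.7 -486.1] [155.5 173.3] 87.7 zmax [0.004 0.006 0.011]
tray 376 mean [0.4723 0.2977 0.013 ] rect [484.4 290.5] [215.2 227.6] 80.8 zmax [0.009 0.013 0.019]
```

View pics/crop1.png

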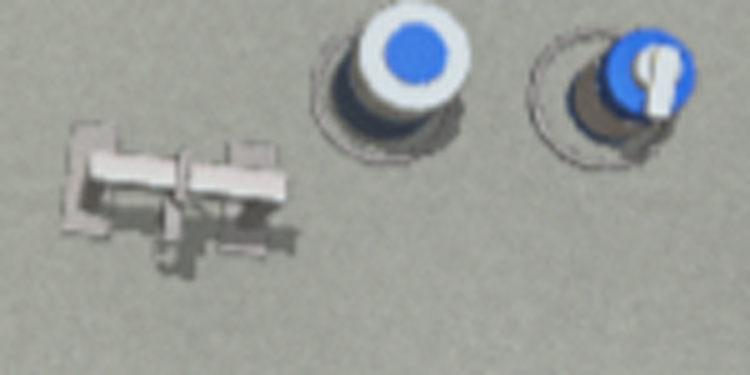

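Crop: the S-hook is over the park bar at crop (182,170) with its tab below it at (172,220). Wipes is at (415,55) and gel at (650,70). Bin check: only the scene's yellow bin fits; the blue one is the look-alike. I'm moving to look closer at the hook.

```bash
cat > plan.py <<'E'
# usage: plan.py "x y z yawdeg tiltdeg [mm/row]" ...   -> for each waypoint one row and its count
import sys; from h import *
from scipy.linalg import logm,expm
def pose(x,y,z,yaw,tilt):
    T=np.eye(4);T[:3,:3]=(R.from_euler('z',yaw,degrees=True)*R.from_matrix(np.diag([-1.,1,-1]))*R.from_euler('y',-tilt,degrees=True)).as_matrix();T[:3,3]=x,y,z;return T
s=arm.observe();T=np.eye(4);T[:3,:3]=R.from_rotvec(s['ee_rot']).as_matrix();T[:3,3]=s['position']
for a in sys.argv[1:]:
    v=[float(i) for i in a.split()];G=pose(*v[:5]);mm=v[5] if len(v)>5 else 45
    D=np.linalg.inv(T)@G;ang=np.degrees(R.from_matrix(D[:3,:3]).magnitude())
    n=int(max(1,np.ceil(np.linalg.norm(D[:3,3])*1000/mm),np.ceil(ang/8)))
    E=expm(logm(D).real/n);row=np.r_[E[:3,3],R.from_matrix(E[:3,:3]).as_rotvec()].round(4)
    print(n,'x',row.tolist())
    E[:3,3]=row[:3];E[:3,:3]=R.from_rotvec(row[3:]).as_matrix()
    for i in range(n):T=T@E
    print('   err mm',np.round((T[:3,3]-G[:3,3])*1000,1))
E
python3 plan.py "0.45 0.3 0.34 0 0" "0.42 -0.08 0.34 0 0" "0.33 -0.185 0.25 0 40"
```

```text
8 x [-0.0322, -0.0275, -0.0118, -0.0002, -0.0, -0.0519]
   err mm [ 0.2  0.  -0.4]
9 x [0.0034, -0.0422, -0.0001, 0.0, -0.0, 0.0]
   err mm [-0.3  0.2  0.4]
6 x [0.019, -0.0175, 0.0103, 0.0001, -0.1164, 0.0]
   err mm [0.  0.2 0.3]
```

>>> arm_command(
  targets=[
    [[-0.0322, -0.0275, -0.0118, 0, 0, -0.0519], [-0.0322, -0.0275, -0.0118, 0, 0, -0.0519], [-0.0322, -0.0275, -0.0118, 0, 0, -0.0519], [-0.0322, -0.0275, -0.0118, 0, 0, -0.0519], [-0.0322, -0.0275, -0.0118, 0, 0, -0.0519], [-0.0322, -0.0275, -0.0118, 0, 0, -0.0519], [-0.0322, -0.0275, -0.0118, 0, 0, -0.0519], [-0.0322, -0.0275, -0.0118, 0, 0, -0.0519]],
  ],
)

```text
clock: 1.1
position: [0.4508, 0.2991, 0.3403]
ee_rot: [0.003, -3.141, 0.0]
force: [-0.2, -0.3, -0.0]
width: 0.999
gripper_force: 0.0
```

>>> arm_command(
  targets=[
    [[0.0034, -0.0422, 0, 0, 0, 0], [0.0034, -0.0422, 0, 0, 0, 0], [0.0034, -0.0422, 0, 0, 0, 0], [0.0034, -0.0422, 0, 0, 0, 0], [0.0034, -0.0422, 0, 0, 0, 0], [0.0034, -0.0422, 0, 0, 0, 0], [0.0034, -0.0422, 0, 0, 0, 0], [0.0034, -0.0422, 0, 0, 0, 0], [0.0034, -0.0422, 0, 0, 0, 0]],
  ],
)

```text
clock: 2.22
position: [0.4193, -0.0808, 0.34]
ee_rot: [0.001, -3.141, -0.0]
force: [1.4, -0.7, -0.8]
width: 0.995
gripper_force: 0.0
```

>>> arm_command(
  targets=[
    [[0.019, -0.0175, 0.0103, 0, -0.1164, 0], [0.019, -0.0175, 0.0103, 0, -0.1164, 0], [0.019, -0.0175, 0.0103, 0, -0.1164, 0], [0.019, -0.0175, 0.0103, 0, -0.1164, 0], [0.019, -0.0175, 0.0103, 0, -0.1164, 0], [0.019, -0.0175, 0.0103, 0, -0.1164, 0], [0, 0, 0, 0, 0, 0]],
  ],
  jaw=0.04,
)

```text
clock: 3.1
position: [0.3333, -0.1745, 0.2555]
ee_rot: [-0.006, 2.485, 0.021]
force: [-0.5, -0.0, 0.7]
width: 0.442
gripper_force: 0.0
```

```bash
python3 - <<'E'
from h import *
st(); c=cam('wrist'); np.save('w1.npy',c,allow_pickle=True); save(c['p'],'w1.png',1.4); print(c['C'],np.round(c['R'],2).tolist(),c['K'][0,0])
E
```

```text
t 3.1 p [ 0.3333 -0.1745  0.2555] R [[-0.792, -0.01, 0.61], [0.001, 1.0, 0.017], [-0.61, 0.014, -0.792]] q [-0.23 -0.44  0.68  2.54 -0.1   0.37  2.15] F [-0.5 -0.   0.7] w 0.442 g 0.0
[ 0.18194721 -0.17692801  0.31498563] [[-0.01, 0.57, 0.82], [1.0, -0.01, 0.02], [0.01, 0.82, -0.57]] 355.06908951719885
```

View pics/w1.png

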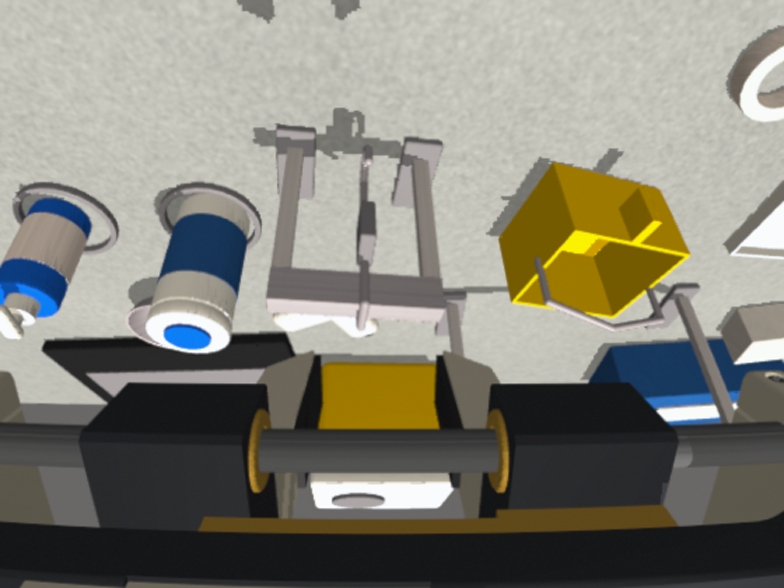

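The wrist view shows the park bar at (355,295), the hook's shank at x≈366, its tab at (367,232) and its lower curl at (368,155), leaning slightly.

```bash
python3 - <<'E'
from h import *
c=np.load('w1.npy',allow_pickle=True).item(); P=cloud(c)
for v in range(100,240,5):
    row=P[v,245:285]; m=(row[:,2]>.005)&(row[:,0]<.49)&(abs(row[:,1]+.185)<.03)
    if m.any():
        X=row[m]; k=np.argmin(X[:,0]); print(v,np.where(m)[0][[0,-1]]+245,'med',np.round(np.median(X,0),4),'ymin/max',X[:,1].min().round(4),X[:,1].max().round(4),'front',X[k].round(4))
m=(P[...,2]>.143)&(P[...,2]<.160)&(P[...,0]>.4)&(P[...,0]<.49)&(P[...,1]<-.12)&(P[...,1]>-.25)
print(np.round([np.nanpercentile(P[m][:,i],[2,50,98]) for i in range(3)],4))
for y in (-.23,-.2,-.17,-.14):
    k=m&(abs(P[...,1]-y)<.008); print(y,np.round(np.percentile(P[k],[5,95],axis=0),4).tolist())
E
python3 plan.py "0.395 -0.185 0.16 0 45"
```

```text
105 [260 265] med [ 0.4074 -0.1783  0.0378] ymin/max -0.1807 -0.1758 front [ 0.4063 -0.1788  0.0391]
110 [259 266] med [ 0.4069 -0.1783  0.0458] ymin/max -0.1819 -0.1749 front [ 0.4057 -0.1778  0.0472]
115 [259 265] med [ 0.4075 -0.1788  0.0523] ymin/max -0.182 -0.1759 front [ 0.4069 -0.1778  0.053 ]
120 [258 263] med [ 0.4324 -0.1805  0.031 ] ymin/max -0.1831 -0.1779 front [ 0.4314 -0.181   0.0322]
125 [258 262] med [ 0.4349 -0.1811  0.0358] ymin/max -0.1831 -0.179 front [ 0.4333 -0.18    0.0376]
130 [257 262] med [ 0.4364 -0.1811  0.0417] ymin/max -0.1842 -0.179 front [ 0.4361 -0.1821  0.042 ]
135 [257 282] med [ 0.4368 -0.181   0.0487] ymin/max -0.1842 -0.1557 front [ 0.4361 -0.18    0.0494]
140 [257 282] med [ 0.4369 -0.18    0.0558] ymin/max -0.1841 -0.1556 front [ 0.4353 -0.181   0.0574]
145 [257 267] med [ 0.4117 -0.1788  0.0877] ymin/max -0.184 -0.1743 front [ 0.411  -0.1806  0.0884]
150 [257 267] med [ 0.4109 -0.1788  0.0946] ymin/max -0.1833 -0.1744 front [ 0.4107 -0.1797  0.0948]
155 [256 267] med [ 0.411  -0.1792  0.1006] ymin/max -0.1844 -0.1744 front [ 0.4101 -0.1814  0
[... 1319 characters left out ...]
25 [245 284] med [ 0.4466 -0.1774  0.1505] ymin/max -0.194 -0.1598 front [ 0.4367 -0.1833  0.1566]
230 [254 260] med [ 0.4447 -0.1834  0.1567] ymin/max -0.1861 -0.1808 front [ 0.4444 -0.1834  0.1569]
235 [254 259] med [ 0.4525 -0.184   0.1571] ymin/max -0.1862 -0.1818 front [ 0.4506 -0.1835  0.1582]
[[ 0.4276  0.438   0.4527]
 [-0.2374 -0.185  -0.134 ]
 [ 0.1434  0.15    0.1565]]
-0.23 [[0.428, -0.2372, 0.1437], [0.4422, -0.2229, 0.1509]]
-0.2 [[0.4317, -0.2072, 0.1439], [0.4466, -0.1928, 0.1509]]
-0.17 [[0.4354, -0.1773, 0.1438], [0.45, -0.1628, 0.1509]]
-0.14 [[0.4391, -0.1471, 0.144], [0.4544, -0.1331, 0.1509]]
3 x [0.0053, -0.0038, 0.0376, 0.0053, -0.043, -0.0006]
   err mm [0.1 0.1 0.1]
```

Close depth gives this geometry: park yaw ≈ -7°, tab centre ≈ (0.4205,-0.180,0.107), hook lean ≈ 0.09 rad. The heights match the given sizes. Next is the grasp.

```bash
python3 plan.py "0.364 -0.1735 0.154 -7 50 30" "0.4205 -0.1800 0.106 -7 50 15"
```

```text
4 x [0.0119, 0.0005, 0.024, 0.0251, -0.0542, 0.0214]
   err mm [-0.1  0.  -0.1]
5 x [0.0, 0.0001, 0.0149, 0.0, -0.0, 0.0]
   err mm [ 0.1  0.1 -0. ]
```

>>> arm_command(
  targets=[
    [[0.0119, 0.0005, 0.024, 0.0251, -0.0542, 0.0214], [0.0119, 0.0005, 0.024, 0.0251, -0.0542, 0.0214], [0.0119, 0.0005, 0.024, 0.0251, -0.0542, 0.0214], [0.0119, 0.0005, 0.024, 0.0251, -0.0542, 0.0214], [0, 0, 0, 0, 0, 0], [0, 0, 0, 0, 0, 0]],
  ],
  jaw=0.032,
)

```text
clock: 3.9
position: [0.3841, -0.2045, 0.2366]
ee_rot: [0.073, 2.396, -0.0]
force: [-0.9, 0.6, 0.6]
width: 0.351
gripper_force: 0.0
```

```bash
python3 plan.py "0.4205 -0.1800 0.106 -7 50 15"
```

```text
10 x [0.007, 0.0026, 0.0116, 0.0064, -0.0129, 0.0033]
   err mm [ 0.4 -0.2  0. ]
```

```bash
python3 -c "
from h import *
st()"
```

```text
t 3.9 p [ 0.3841 -0.2045  0.2366] R [[-0.734, 0.053, 0.677], [0.052, 0.998, -0.021], [-0.677, 0.02, -0.735]] q [-0.53 -0.37  1.03  2.57 -0.41  0.12  2.48] F [-0.9  0.6  0.6] w 0.351 g 0.0
```

The 50° tilt runs q4 and q6 into their limits this close in. I'll use a shallower tilt and a higher grip on the tab, which still clears the bar.

```bash
python3 plan.py "0.398 -0.1775 0.19 -7 15 20" 
```

```text
4 x [0.0038, 0.0068, 0.0116, 0.013, 0.1204, 0.0129]
   err mm [0.1 0.  0.1]
```

>>> arm_command(
  targets=[
    [[0.0038, 0.0068, 0.0116, 0.013, 0.1204, 0.0129], [0.0038, 0.0068, 0.0116, 0.013, 0.1204, 0.0129], [0.0038, 0.0068, 0.0116, 0.013, 0.1204, 0.0129], [0.0038, 0.0068, 0.0116, 0.013, 0.1204, 0.0129], [0, 0, 0, 0, 0, 0], [0, 0, 0, 0, 0, 0]],
  ],
)

```text
clock: 4.65
position: [0.3964, -0.1787, 0.189]
ee_rot: [0.181, 2.874, -0.022]
force: [0.3, 0.3, 0.1]
width: 0.354
gripper_force: 0.0
```

```bash
python3 -c "
from h import *
st()"; python3 plan.py "0.398 -0.1775 0.19 -7 15 20" "0.417 -0.1796 0.1135 -7 15 15"
```

```text
t 4.65 p [ 0.3964 -0.1787  0.189 ] R [[-0.958, 0.125, 0.257], [0.121, 0.992, -0.031], [-0.259, 0.001, -0.966]] q [-0.22  0.05  0.61  2.31 -0.18  0.54  1.97] F [0.3 0.3 0.1] w 0.354 g 0.0
1 x [-0.0017, 0.0014, -0.0006, 0.0001, 0.0, -0.0033]
   err mm [0. 0. 0.]
6 x [0.0002, 0.0, 0.0131, -0.0, 0.0, 0.0]
   err mm [ 0.1 -0.2  0.3]
```

>>> arm_command(
  targets=[
    [[-0.0017, 0.0014, -0.0006, 0, 0, -0.0033], [0.0002, 0, 0.0131, 0, 0, 0], [0.0002, 0, 0.0131, 0, 0, 0], [0.0002, 0, 0.0131, 0, 0, 0], [0.0002, 0, 0.0131, 0, 0, 0], [0.0002, 0, 0.0131, 0, 0, 0], [0.0002, 0, 0.0131, 0, 0, 0], [0, 0, 0, 0, 0, 0]],
  ],
)

```text
clock: 5.65
position: [0.4172, -0.1793, 0.114]
ee_rot: [0.175, 2.876, -0.023]
force: [-0.8, 0.6, 0.5]
width: 0.349
gripper_force: 0.0
```

>>> arm_command(
  targets=[
    [[0, 0, 0, 0, 0, 0], [0, 0, 0, 0, 0, 0], [0, 0, 0, 0, 0, 0], [0, 0, 0, 0, 0, 0]],
  ],
  jaw=0.0,
  newtons=30,
)

```text
clock: 6.15
position: [0.418, -0.1794, 0.1143]
ee_rot: [0.174, 2.875, -0.024]
force: [-0.4, 0.6, 1.8]
width: 0.112
gripper_force: 30.0
```

```bash
python3 - <<'E'
from h import *
st(); c=cam('wrist'); np.save('w2.npy',c,allow_pickle=True); save(c['p'],'w2.png',1)
E
python3 plan.py "0.417 -0.1796 0.165 -7 15 20" "0.36 -0.16 0.19 -7 15 20" "0.45 -0.05 0.29 2.5 10" "0.56 0.048 0.290 2.5 10"
```

```text
t 6.15 p [ 0.418  -0.1794  0.1143] R [[-0.959, 0.121, 0.257], [0.116, 0.993, -0.032], [-0.259, -0.0, -0.966]] q [-0.06  0.25  0.47  2.36 -0.54  0.35  2.32] F [-0.4  0.6  1.8] w 0.112 g 29.996580183506012
3 x [-0.004, -0.0001, -0.0164, -0.0, -0.0, 0.0005]
   err mm [-0.1  0.1 -0.1]
4 x [0.0126, 0.0031, -0.0099, -0.0, -0.0, -0.0]
   err mm [-0.1 -0.   0.1]
4 x [-0.026, 0.0288, -0.0196, -0.009, 0.0217, -0.0405]
   err mm [ 0.   0.1 -0.1]
4 x [-0.0281, 0.0233, 0.0049, 0.0, 0.0, 0.0]
   err mm [-0.   0.2  0.2]
```

View pics/w2.png

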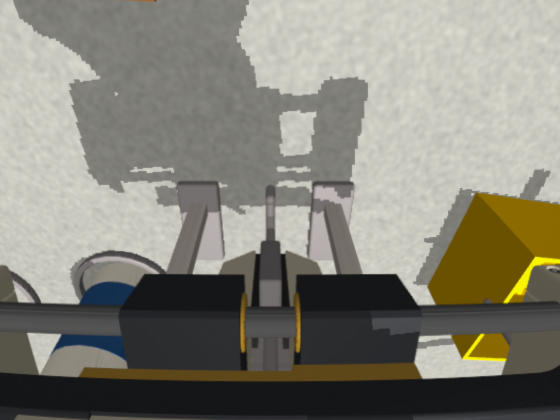

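The tab sits between the fingers (width 10.3 mm), at picture (270,250). Lift it.

```bash
python3 plan.py "0.417 -0.1796 0.175 -7 15 20" "0.41 -0.16 0.29 -7 15 35" "0.45 -0.05 0.30 2.5 10" "0.56 0.048 0.300 2.5 10"
```

```text
4 x [-0.0037, -0.0001, -0.0147, -0.0, -0.0, 0.0004]
   err mm [ 0.1 -0.  -0.1]
4 x [-0.0052, 0.0047, -0.0284, -0.0, -0.0, -0.0]
   err mm [0.2 0.2 0. ]
3 x [-0.0113, 0.0374, -0.0008, -0.012, 0.029, -0.054]
   err mm [-0.  -0.1  0.1]
4 x [-0.0281, 0.0233, 0.005, 0.0, -0.0, -0.0]
   err mm [-0.  -0.1 -0.1]
```

>>> arm_command(
  targets=[
    [[-0.0037, 0, -0.0147, 0, 0, 0.0004], [-0.0037, 0, -0.0147, 0, 0, 0.0004], [-0.0037, 0, -0.0147, 0, 0, 0.0004], [-0.0037, 0, -0.0147, 0, 0, 0.0004], [-0.0052, 0.0047, -0.0284, 0, 0, 0], [-0.0052, 0.0047, -0.0284, 0, 0, 0], [-0.0052, 0.0047, -0.0284, 0, 0, 0], [-0.0052, 0.0047, -0.0284, 0, 0, 0]],
  ],
)

```text
clock: 7.2
position: [0.4096, -0.1592, 0.2906]
ee_rot: [0.176, 2.876, -0.023]
force: [0.8, 0.5, -1.7]
width: 0.104
gripper_force: 30.0
```

>>> arm_command(
  targets=[
    [[-0.0113, 0.0374, -0.0008, -0.012, 0.029, -0.054], [-0.0113, 0.0374, -0.0008, -0.012, 0.029, -0.054], [-0.0113, 0.0374, -0.0008, -0.012, 0.029, -0.054], [-0.0281, 0.0233, 0.005, 0, 0, 0], [-0.0281, 0.0233, 0.005, 0, 0, 0], [-0.0281, 0.0233, 0.005, 0, 0, 0], [-0.0281, 0.0233, 0.005, 0, 0, 0], [0, 0, 0, 0, 0, 0], [0, 0, 0, 0, 0, 0]],
  ],
)

```text
clock: 8.32
position: [0.5593, 0.0477, 0.299]
ee_rot: [-0.064, 2.968, 0.005]
force: [0.2, -0.2, 0.1]
width: 0.106
gripper_force: 30.0
```

```bash
python3 - <<'E'
from h import *
st(); c=cam('wrist'); np.save('w3.npy',c,allow_pickle=True); P=cloud(c)
c2=cam('scene'); np.save('s3.npy',c2,allow_pickle=True); save(np.hstack([c['p'][100:420,120:440],c2['p'][110:310,230:430].repeat(1,0)[:320].copy() if 0 else cv2.resize(c2['p'][130:290,240:400],(320,320))]),'w3.png',1.2)
m=(P[...,2]>.255)&(P[...,2]<.31)&(P[...,0]>.6)&(P[...,0]<.7)&(P[...,1]>-.12)&(P[...,1]<.22)
print(m.sum())
Q=cloud(c2);k=(Q[...,2]>.276)&(Q[...,2]<.295)&(Q[...,0]>.6)&(Q[...,0]<.69)&(Q[...,1]>-.1)&(Q[...,1]<.2)
for n,X in(('w',P[m]),('s',Q[k])):
  for y in (-.06,0,.05,.1,.15):
    j=abs(X[:,1]-y)<.015
    if j.sum()>4: print(n,y,j.sum(),np.round(np.percentile(X[j],[5,50,95],axis=0)[:,[0,2]],4).tolist())
E
```

```text
t 8.32 p [0.5593 0.0477 0.299 ] R [[-0.984, -0.043, 0.172], [-0.042, 0.999, 0.007], [-0.172, -0.0, -0.985]] q [-0.56  0.19  0.43  1.82 -0.08  0.98  1.51] F [ 0.2 -0.2  0.1] w 0.106 g 29.99977022409439
3810
w -0.06 808 [[0.65, 0.2615], [0.6512, 0.2684], [0.6523, 0.278]]
w 0.05 428 [[0.6449, 0.2615], [0.6461, 0.268], [0.6473, 0.2735]]
w 0.15 769 [[0.6403, 0.2622], [0.6413, 0.2721], [0.6422, 0.2808]]
s -0.06 63 [[0.6536, 0.2783], [0.6597, 0.2847], [0.6632, 0.2887]]
s 0 55 [[0.651, 0.2794], [0.6562, 0.2856], [0.6602, 0.2882]]
s 0.05 55 [[0.6487, 0.2775], [0.6545, 0.2844], [0.6585, 0.2888]]
s 0.1 51 [[0.6463, 0.2785], [0.6528, 0.2861], [0.6562, 0.2889]]
s 0.15 47 [[0.6443, 0.2782], [0.6499, 0.2853], [0.6538, 0.2885]]
```

View pics/w3.png

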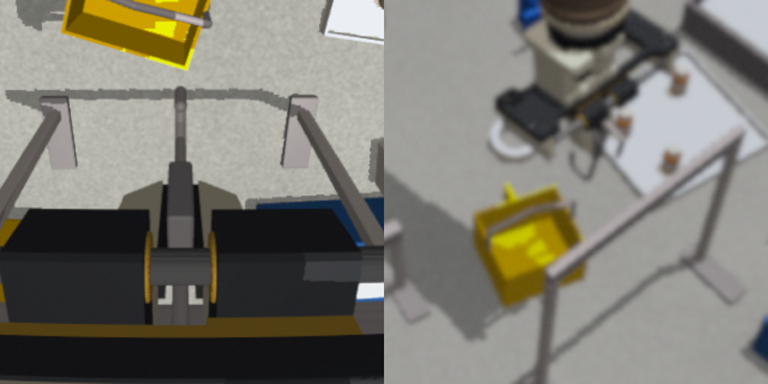

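The hook is held upright in front of the bar (hook in left crop at (180,160)). The bar's front face is at x=0.6461 near y=0.05, so its centre is at 0.651.

```bash
python3 plan.py "0.6247 0.049 0.300 2.5 10 20" "0.6247 0.049 0.2520 2.5 10 12"
```

```text
4 x [-0.0161, -0.0003, 0.0027, -0.0, -0.0003, -0.0003]
   err mm [-0.2 -0.1 -0. ]
4 x [0.002, 0.0, 0.0118, -0.0, 0.0, -0.0]
   err mm [ 0.1 -0.1  0.1]
```

>>> arm_command(
  targets=[
    [[-0.0161, -0.0003, 0.0027, 0, -0.0003, -0.0003], [-0.0161, -0.0003, 0.0027, 0, -0.0003, -0.0003], [-0.0161, -0.0003, 0.0027, 0, -0.0003, -0.0003], [-0.0161, -0.0003, 0.0027, 0, -0.0003, -0.0003], [0, 0, 0, 0, 0, 0]],
  ],
)

```text
clock: 9.05
position: [0.6265, 0.0498, 0.2996]
ee_rot: [-0.066, 2.966, 0.005]
force: [-0.6, 0.4, -1.3]
width: 0.104
gripper_force: 30.0
```

>>> arm_command(
  targets=[
    [[0.002, 0, 0.0118, 0, 0, 0], [0.002, 0, 0.0118, 0, 0, 0], [0.002, 0, 0.0118, 0, 0, 0], [0.002, 0, 0.0118, 0, 0, 0], [0, 0, 0, 0, 0, 0], [0, 0, 0, 0, 0, 0]],
  ],
)

```text
clock: 9.8
position: [0.6265, 0.0501, 0.2528]
ee_rot: [-0.066, 2.963, 0.006]
force: [3.1, -0.1, 3.5]
width: 0.104
gripper_force: 30.0
```

```bash
python3 - <<'E'
from h import *
st(); c2=cam('scene'); save(c2['p'][110:260,270:420],'s4.png',4)
E
```

```text
t 9.8 p [0.6265 0.0501 0.2528] R [[-0.983, -0.045, 0.176], [-0.044, 0.999, 0.008], [-0.177, 0.0, -0.984]] q [-0.49  0.35  0.42  1.74 -0.17  0.91  1.6 ] F [ 3.1 -0.1  3.5] w 0.104 g 30.00042736530304
```

View pics/s4.png

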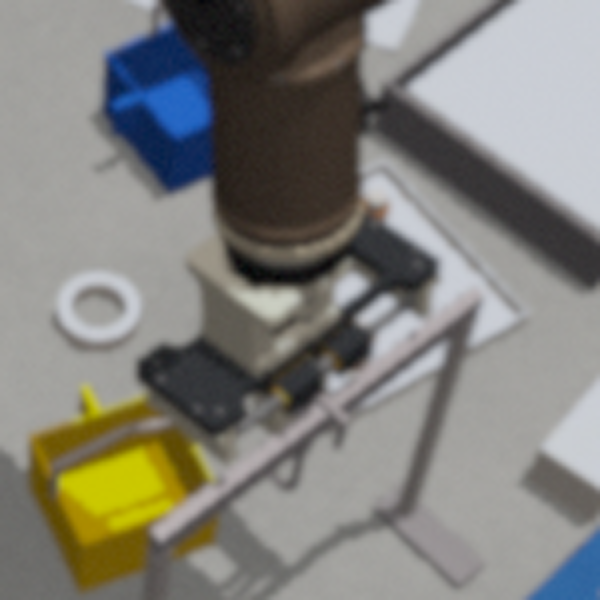

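The picture shows the curl straddling the bar at (335,410), with light contact. Release and back off.

>>> arm_command(
  targets=[
    [[0, 0, 0, 0, 0, 0], [0, 0, 0, 0, 0, 0], [0, 0, -0.005, 0, 0, 0], [0, 0, -0.012, 0, 0, 0], [0.01, 0, -0.02, 0, 0, 0], [0.02, 0, -0.02, 0, 0, 0], [0.04, 0, -0.01, 0, 0, 0], [0.045, 0, 0, 0, 0, 0], [0.045, 0, 0, 0, 0, 0], [0, 0, 0, 0, 0, 0]],
  ],
  jaw=0.034,
)

```text
clock: 11.1
position: [0.4536, 0.0421, 0.2905]
ee_rot: [-0.067, 2.967, 0.008]
force: [0.5, -0.2, 0.3]
width: 0.374
gripper_force: 0.0
```

```bash
cat > w.py <<'E'
from h import *
st(); c=cam('wrist'); np.save('w5.npy',c,allow_pickle=True); P=cloud(c)
def S(n,lo,hi):
    m=np.all((P>lo)&(P<hi),axis=2); X=P[m]
    print(n,len(X)); return X
X=S('hook',[.57,.0,.15],[.6425,.1,.30])
for z in np.arange(.155,.30,.01):
    j=abs(X[:,2]-z)<.005
    if j.sum()>2: print(round(z,3),j.sum(),np.round(np.percentile(X[j][:,0],[2,50,98]),4),'y',np.round(np.median(X[j][:,1]),4))
X=S('bail',[.44,-.08,.095],[.6,.11,.135])
if len(X)>9:
    f=cv2.fitLine(X[:,:2].astype(np.float32),cv2.DIST_HUBER,0,.01,.01).ravel(); r=cv2.minAreaRect((X[:,:2]*1e3).astype(np.float32)); print('bail',X.mean(0).round(4),f.round(4),np.round(r[0],1),np.round(r[1],1),r[2])
E
python3 w.py; python3 -c "
from h import *
c=np.load('w5.npy',allow_pickle=True).item();save(c['p'],'w5.png',1.2)"
```

```text
t 11.1 p [0.4536 0.0421 0.2905] R [[-0.984, -0.045, 0.173], [-0.044, 0.999, 0.009], [-0.173, 0.001, -0.985]] q [-0.64 -0.01  0.41  2.05  0.04  0.93  1.36] F [ 0.5 -0.2  0.3] w 0.374 g 0.0
hook 90
0.165 11 [0.6198 0.6225 0.625 ] y 0.0497
0.175 37 [0.6183 0.6191 0.6209] y 0.0496
0.185 42 [0.6173 0.6192 0.6214] y 0.0496
bail 790
bail [0.5129 0.0122 0.115 ] [0.2617 0.9652 0.5147 0.0198] [514.1  13.5] [114.9   6.8] 74.9455337524414
```

View pics/w5.png

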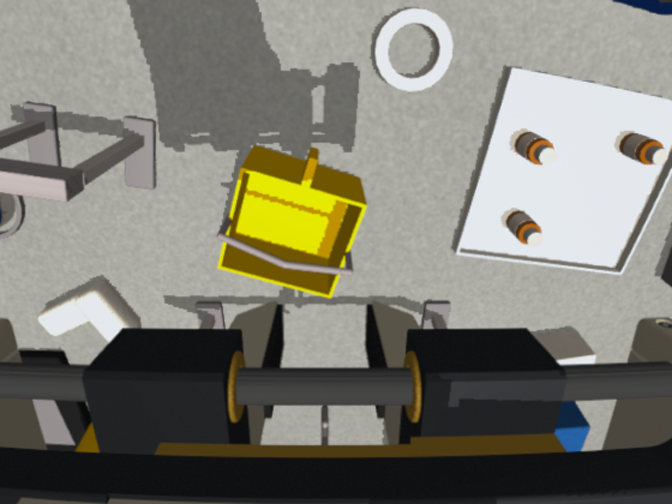

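The hook now hangs on the rail (lower curl at (325,420)). Three vials have caps at (542,156), (657,150) and (534,238), and the yellow bin's bail runs from (222,235) to (350,268), yaw ≈ -15°. Next, the vials.

```bash
cat > v.py <<'E'
from h import *
def vials(c):
    P=cloud(c); m=((P[...,2]>.044)&(P[...,2]<.054)&(P[...,0]>.34)&(P[...,0]<.64)&(P[...,1]>.16)&(P[...,1]<.43)).astype(np.uint8)
    n,l,s,ce=cv2.connectedComponentsWithStats(m)
    out=[]
    for i in range(1,n):
        if s[i,4]>25:
            X=P[l==i]; a=X.min(0);b=X.max(0); out.append((a+b)/2); print('vial',np.round((a+b)/2,4),np.round(b-a,4),s[i,4])
def bin_(c):
    P=cloud(c); X=P[(P[...,2]>.098)&(P[...,2]<.135)&(P[...,0]>.42)&(P[...,0]<.6)&(P[...,1]>-.1)&(P[...,1]<.13)]
    if len(X)>9: r=cv2.minAreaRect((X[:,:2]*1e3).astype(np.float32)); print('bail',np.round(r[0],1),np.round(r[1],1),r[2],'peak',np.percentile(X[:,2],98).round(3))
if __name__=='__main__':
    import sys; st(); c=cam(sys.argv[1]); vials(c); bin_(c)
E
python3 -c "
from v import *
c=np.load('w5.npy',allow_pickle=True).item(); vials(c); bin_(c)"
python3 plan.py "0.435 0.235 0.20 0 0"
```

```text
vial [0.4354 0.2392 0.0475] [0.0152 0.0161 0.0069] 187
vial [0.4286 0.348  0.0474] [0.0159 0.0156 0.0064] 185
vial [0.5179 0.2495 0.0475] [0.0153 0.0167 0.0069] 163
bail [514.1  13.4] [114.6   6.8] 74.9455337524414 peak 0.125
5 x [0.005, 0.0386, 0.0179, 0.0011, 0.0352, 0.009]
   err mm [ 0.2  0.1 -0. ]
```

```bash
python3 plan.py "0.4354 0.2392 0.12 0 0" "0.4354 0.2392 0.030 0 0 25"
```

```text
6 x [0.0055, 0.0328, 0.0282, 0.0009, 0.0294, 0.0075]
   err mm [-0.2 -0.1  0.1]
4 x [-0.0, 0.0, 0.0225, -0.0, -0.0, -0.0]
   err mm [-0.2 -0.1  0.1]
```

>>> arm_command(
  targets=[
    [[0.0055, 0.0328, 0.0282, 0.0009, 0.0294, 0.0075], [0.0055, 0.0328, 0.0282, 0.0009, 0.0294, 0.0075], [0.0055, 0.0328, 0.0282, 0.0009, 0.0294, 0.0075], [0.0055, 0.0328, 0.0282, 0.0009, 0.0294, 0.0075], [0.0055, 0.0328, 0.0282, 0.0009, 0.0294, 0.0075], [0.0055, 0.0328, 0.0282, 0.0009, 0.0294, 0.0075], [0, 0, 0, 0, 0, 0]],
  ],
  jaw=0.052,
)

```text
clock: 12.02
position: [0.436, 0.2416, 0.117]
ee_rot: [0.005, -3.138, 0.004]
force: [-0.3, -0.3, -0.0]
width: 0.569
gripper_force: 0.0
```

```bash
python3 v.py wrist; python3 plan.py "0.4354 0.2392 0.030 0 0 20"
```

```text
t 12.03 p [0.436  0.2416 0.117 ] R [[-1.0, -0.003, -0.003], [-0.003, 1.0, -0.002], [0.003, -0.002, -1.0]] q [-0.81  0.39  0.26  2.04 -0.15  0.73  1.11] F [-0.3 -0.3 -0. ] w 0.569 g 0.0
vial [0.4283 0.3483 0.0476] [0.0156 0.0162 0.0069] 530
vial [0.4358 0.2392 0.0475] [0.0154 0.0153 0.0069] 506
vial [0.52   0.25   0.0475] [0.013  0.0156 0.0061] 268
5 x [0.0002, -0.0001, 0.0176, -0.0005, -0.0004, 0.0002]
   err mm [ 0.1 -0.   0.1]
```

>>> arm_command(
  targets=[
    [[0.0002, -0.0001, 0.0176, -0.0005, -0.0004, 0.0002], [0.0002, -0.0001, 0.0176, -0.0005, -0.0004, 0.0002], [0.0002, -0.0001, 0.0176, -0.0005, -0.0004, 0.0002], [0.0002, -0.0001, 0.0176, -0.0005, -0.0004, 0.0002], [0.0002, -0.0001, 0.0176, -0.0005, -0.0004, 0.0002], [0, 0, 0, 0, 0, 0]],
  ],
)

```text
clock: 12.82
position: [0.4355, 0.2374, 0.031]
ee_rot: [0.005, 3.141, 0.001]
force: [0.4, 0.1, 1.7]
width: 0.562
gripper_force: 0.0
```

>>> arm_command(
  targets=[
    [[0, 0, 0, 0, 0, 0], [0, 0, 0, 0, 0, 0], [0, 0, 0, 0, 0, 0], [0, 0, 0, 0, 0, 0]],
  ],
  jaw=0.0,
  newtons=15,
)

```text
clock: 13.32
position: [0.435, 0.2385, 0.0313]
ee_rot: [0.002, 3.14, 0.002]
force: [-0.7, -0.0, 4.5]
width: 0.255
gripper_force: 15.0
```

```bash
python3 plan.py "0.4354 0.2392 0.18 0 0 40" "0.483 0.0206 0.18 -15 20" "0.487 0.0206 0.07 -15 20 30"
```

```text
4 x [-0.0001, 0.0002, -0.0372, 0.0004, 0.0003, -0.0004]
   err mm [-0.1  0.   0.1]
5 x [-0.014, -0.0426, 0.0023, 0.0091, -0.0694, 0.0519]
   err mm [0.1 0.  0.1]
4 x [0.0085, 0.0002, 0.0262, 0.0, 0.0, -0.0001]
   err mm [ 0.1 -0.2 -0. ]
```

>>> arm_command(
  targets=[
    [[0, 0.0002, -0.0372, 0.0004, 0.0003, -0.0004], [0, 0.0002, -0.0372, 0.0004, 0.0003, -0.0004], [0, 0.0002, -0.0372, 0.0004, 0.0003, -0.0004], [0, 0.0002, -0.0372, 0.0004, 0.0003, -0.0004], [-0.014, -0.0426, 0.0023, 0.0091, -0.0694, 0.0519], [-0.014, -0.0426, 0.0023, 0.0091, -0.0694, 0.0519], [-0.014, -0.0426, 0.0023, 0.0091, -0.0694, 0.0519], [-0.014, -0.0426, 0.0023, 0.0091, -0.0694, 0.0519], [-0.014, -0.0426, 0.0023, 0.0091, -0.0694, 0.0519], [0, 0, 0, 0, 0, 0]],
  ],
)

```text
clock: 14.58
position: [0.4809, 0.0177, 0.1793]
ee_rot: [0.371, 2.771, -0.066]
force: [-0.2, 0.7, -0.5]
width: 0.255
gripper_force: 15.0
```

```bash
python3 v.py wrist; python3 plan.py "0.483 0.0206 0.18 -15 20" "0.487 0.0206 0.07 -15 20 30"
```

```text
t 14.57 p [0.4809 0.0177 0.1793] R [[-0.907, 0.263, 0.329], [0.247, 0.965, -0.091], [-0.341, -0.001, -0.94]] q [-0.76  0.13  0.55  2.3   0.23  0.44  0.88] F [-0.2  0.7 -0.5] w 0.255 g 15.000107735395432
vial [0.6392 0.1861 0.0487] [0.0016 0.006  0.0087] 28
bail [513.3  13.9] [115.3   6.8] 74.62347412109375 peak 0.122
1 x [-0.001, 0.0013, -0.0, -0.0009, -0.0012, -0.0018]
   err mm [-0.  0. -0.]
4 x [0.0085, 0.0003, 0.0262, 0.0, 0.0, -0.0]
   err mm [ 0.1  0.2 -0.1]
```

>>> arm_command(
  targets=[
    [[-0.001, 0.0023, 0, 0, 0, 0], [0.0085, 0.0003, 0.0262, 0, 0, 0], [0.0085, 0.0003, 0.0262, 0, 0, 0], [0.0085, 0.0003, 0.0262, 0, 0, 0], [0.0085, 0.0003, 0.0262, 0, 0, 0], [0, 0, 0, 0, 0, 0]],
  ],
)

```text
clock: 15.38
position: [0.4883, 0.021, 0.0796]
ee_rot: [0.363, 2.773, -0.077]
force: [-0.4, -0.2, 0.3]
width: 0.257
gripper_force: 15.0
```

>>> arm_command(
  targets=[
    [[0, 0, 0, 0, 0, 0], [0, 0, 0, 0, 0, 0], [-0.0085, 0, -0.0262, 0, 0, 0], [-0.0085, 0, -0.0262, 0, 0, 0], [-0.0085, 0, -0.0262, 0, 0, 0], [-0.0085, 0, -0.0262, 0, 0, 0], [0, 0, 0, 0, 0, 0]],
  ],
  jaw=0.04,
)

```text
clock: 16.25
position: [0.4859, 0.0231, 0.1933]
ee_rot: [0.366, 2.767, -0.07]
force: [-0.1, -0.0, -0.4]
width: 0.437
gripper_force: 0.0
```

```bash
python3 v.py wrist; python3 plan.py "0.4284 0.346 0.17 0 0 45" "0.4284 0.348 0.030 0 0 28"
```

```text
t 16.25 p [0.4859 0.0231 0.1933] R [[-0.906, 0.26, 0.334], [0.243, 0.965, -0.093], [-0.346, -0.003, -0.938]] q [-0.54  0.11  0.28  2.25  0.32  0.5   0.77] F [-0.1 -0.  -0.4] w 0.437 g 0.0
vial [0.5173 0.2434 0.0472] [0.0098 0.0035 0.0061] 58
bail [513.4  13.8] [115.3   6.4] 75.20954895019531 peak 0.125
8 x [0.0133, 0.0391, -0.0003, -0.0064, 0.0437, -0.0325]
   err mm [-0.1  0.3  0.2]
6 x [-0.0, 0.0003, 0.0234, -0.0, -0.0001, 0.0]
   err mm [-0.1  0.1 -0.2]
```

>>> arm_command(
  targets=[
    [[0.0133, 0.0391, -0.0003, -0.0064, 0.0437, -0.0325], [0.0133, 0.0391, -0.0003, -0.0064, 0.0437, -0.0325], [0.0133, 0.0391, -0.0003, -0.0064, 0.0437, -0.0325], [0.0133, 0.0391, -0.0003, -0.0064, 0.0437, -0.0325], [0.0133, 0.0391, -0.0003, -0.0064, 0.0437, -0.0325], [0.0133, 0.0391, -0.0003, -0.0064, 0.0437, -0.0325], [0.0133, 0.0391, -0.0003, -0.0064, 0.0437, -0.0325], [0.0133, 0.0391, -0.0003, -0.0064, 0.0437, -0.0325], [0, 0, 0, 0, 0, 0]],
  ],
  jaw=0.052,
)

```text
clock: 17.42
position: [0.4264, 0.3488, 0.167]
ee_rot: [0.006, -3.136, 0.002]
force: [0.2, -0.1, -0.0]
width: 0.566
gripper_force: 0.0
```

```bash
python3 v.py wrist; python3 plan.py "0.4284 0.348 0.030 0 0 20"
```

```text
t 17.43 p [0.4264 0.3488 0.167 ] R [[-1.0, -0.004, -0.005], [-0.004, 1.0, -0.001], [0.005, -0.001, -1.0]] q [-0.78  0.4   0.    1.85 -0.    0.9   0.8 ] F [ 0.2 -0.1 -0. ] w 0.566 g 0.0
vial [0.3533 0.4293 0.0492] [0.0152 0.0013 0.0091] 89
vial [0.4286 0.3479 0.0478] [0.0157 0.0147 0.0074] 341
7 x [-0.0002, 0.0003, 0.0196, -0.0004, -0.0006, 0.0002]
   err mm [-0.2  0.3 -0.2]
```

>>> arm_command(
  targets=[
    [[-0.0002, 0, 0.0196, -0.0004, -0.0006, 0.0002], [-0.0002, 0, 0.0196, -0.0004, -0.0006, 0.0002], [-0.0002, 0, 0.0196, -0.0004, -0.0006, 0.0002], [-0.0002, 0, 0.0196, -0.0004, -0.0006, 0.0002], [-0.0002, 0, 0.0196, -0.0004, -0.0006, 0.0002], [-0.0002, 0, 0.0196, -0.0004, -0.0006, 0.0002], [-0.0002, 0, 0.0196, -0.0004, -0.0006, 0.0002], [0, 0, 0, 0, 0, 0]],
  ],
)

```text
clock: 18.48
position: [0.4286, 0.3433, 0.0298]
ee_rot: [-0.005, -3.141, 0.004]
force: [-1.4, -0.4, 1.0]
width: 0.563
gripper_force: 0.0
```

>>> arm_command(
  targets=[
    [[0, 0, 0, 0, 0, 0], [0, 0, 0, 0, 0, 0], [0, 0, 0, 0, 0, 0], [0, 0, 0, 0, 0, 0], [0, 0, -0.025, 0, 0, 0], [0, 0, -0.042, 0, 0, 0], [0, 0, -0.042, 0, 0, 0], [0, 0, -0.042, 0, 0, 0]],
  ],
  jaw=0.0,
)

```text
clock: 19.48
position: [0.4289, 0.3452, 0.1837]
ee_rot: [0.003, 3.14, 0.001]
force: [1.2, 0.8, -0.0]
width: 0.255
gripper_force: 15.0
```

```bash
python3 plan.py "0.483 0.0206 0.18 -15 20"  "0.487 0.0206 0.07 -15 20 30"
```

```text
8 x [-0.0112, -0.0396, 0.0025, 0.0058, -0.0432, 0.0321]
   err mm [-0.3  0.3  0. ]
4 x [0.0084, 0.0002, 0.0262, -0.0001, 0.0, 0.0001]
   err mm [ 0.1 -0.1  0. ]
```

>>> arm_command(
  targets=[
    [[-0.0112, -0.0396, 0.0025, 0.0058, -0.0432, 0.0321], [-0.0112, -0.0396, 0.0025, 0.0058, -0.0432, 0.0321], [-0.0112, -0.0396, 0.0025, 0.0058, -0.0432, 0.0321], [-0.0112, -0.0396, 0.0025, 0.0058, -0.0432, 0.0321], [-0.0112, -0.0396, 0.0025, 0.0058, -0.0432, 0.0321], [-0.0112, -0.0396, 0.0025, 0.0058, -0.0432, 0.0321], [-0.0112, -0.0396, 0.0025, 0.0058, -0.0432, 0.0321], [-0.0112, -0.0396, 0.0025, 0.0058, -0.0432, 0.0321], [0, 0, 0, 0, 0, 0]],
  ],
)

```text
clock: 20.6
position: [0.4817, 0.0182, 0.1784]
ee_rot: [0.371, 2.771, -0.067]
force: [-0.3, 0.0, -0.6]
width: 0.258
gripper_force: 15.0
```

```bash
python3 v.py wrist; python3 plan.py "0.487 0.0206 0.08 -15 20 26"; python3 -c "
from h import *
c=cam('top'); save(c['p'][150:270,120:300],'t6.png',4)"
```

```text
t 20.6 p [0.4817 0.0182 0.1784] R [[-0.907, 0.263, 0.329], [0.247, 0.965, -0.091], [-0.342, -0.001, -0.94]] q [-0.53  0.13  0.28  2.28  0.32  0.45  0.78] F [-0.3  0.  -0.6] w 0.258 g 14.999969601631165
vial [0.6393 0.1831 0.049 ] [0.0014 0.0122 0.0099] 67
bail [513.2  14.1] [115.7   6.5] 74.81912994384766 peak 0.121
4 x [0.0074, 0.0004, 0.0235, -0.0002, -0.0, -0.0005]
   err mm [ 0.  -0.1  0.2]
```

View pics/t6.png

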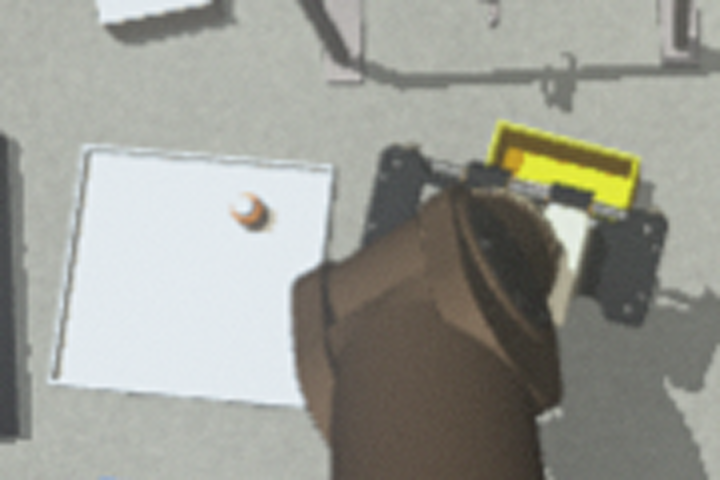

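The top crop shows one vial left in the tray at (250,210), and the first vial lying in the bin's far corner (513,160). I'll drop the second.

>>> arm_command(
  targets=[
    [[0.0074, 0.0009, 0.0235, -0.0002, 0, -0.0005], [0.0074, 0.0009, 0.0235, -0.0002, 0, -0.0005], [0.0074, 0.0009, 0.0235, -0.0002, 0, -0.0005], [0.0074, 0.0004, 0.0235, -0.0002, 0, -0.0005], [0, 0, 0, 0, 0, 0]],
  ],
)

```text
clock: 21.32
position: [0.4875, 0.0238, 0.0788]
ee_rot: [0.358, 2.774, -0.066]
force: [-0.8, -0.4, -0.0]
width: 0.255
gripper_force: 15.0
```

>>> arm_command(
  targets=[
    [[0, 0, 0, 0, 0, 0], [0, 0, 0, 0, 0, 0], [-0.0085, 0, -0.0262, 0, 0, 0], [-0.0085, 0, -0.0262, 0, 0, 0], [-0.0085, 0, -0.0262, 0, 0, 0], [-0.0085, 0, -0.0262, 0, 0, 0], [0, 0, 0, 0, 0, 0]],
  ],
  jaw=0.04,
)

```text
clock: 22.2
position: [0.4854, 0.0243, 0.193]
ee_rot: [0.362, 2.766, -0.06]
force: [0.3, -0.9, -0.4]
width: 0.434
gripper_force: 0.0
```

```bash
python3 v.py wrist; python3 plan.py "0.5185 0.25 0.15 0 0 40"
```

```text
t 22.2 p [0.4854 0.0243 0.193 ] R [[-0.906, 0.257, 0.335], [0.242, 0.966, -0.086], [-0.346, 0.004, -0.938]] q [-0.51  0.11  0.24  2.26  0.32  0.49  0.78] F [ 0.3 -0.9 -0.4] w 0.434 g 0.0
vial [0.5181 0.2452 0.047 ] [0.0157 0.0066 0.0061] 133
vial [0.639  0.1854 0.0488] [0.0019 0.0075 0.0092] 26
bail [513.7  13.7] [115.4   7. ] 74.59220123291016 peak 0.125
6 x [0.0015, 0.0383, 0.0066, -0.0073, 0.0583, -0.0429]
   err mm [-0.   0.3 -0.2]
```

>>> arm_command(
  targets=[
    [[0.0015, 0.0383, 0.0066, -0.0073, 0.0583, -0.0429], [0.0015, 0.0383, 0.0066, -0.0073, 0.0583, -0.0429], [0.0015, 0.0383, 0.0066, -0.0073, 0.0583, -0.0429], [0.0015, 0.0383, 0.0066, -0.0073, 0.0583, -0.0429], [0.0015, 0.0383, 0.0066, -0.0073, 0.0583, -0.0429], [0.0015, 0.0383, 0.0066, -0.0073, 0.0583, -0.0429], [0, 0, 0, 0, 0, 0]],
  ],
  jaw=0.052,
)

```text
clock: 23.12
position: [0.5172, 0.2527, 0.1459]
ee_rot: [0.006, -3.136, 0.002]
force: [-1.0, -0.8, -0.5]
width: 0.569
gripper_force: 0.0
```

```bash
python3 v.py wrist; python3 plan.py "0.5183 0.2495 0.030 0 0 20"
```

```text
t 23.12 p [0.5172 0.2527 0.1459] R [[-1.0, -0.004, -0.006], [-0.004, 1.0, -0.001], [0.006, -0.001, -1.0]] q [-0.56  0.46  0.02  1.81 -0.02  0.88  1.04] F [-1.  -0.8 -0.5] w 0.569 g 0.0
vial [0.5182 0.2499 0.0476] [0.016  0.0149 0.0065] 397
6 x [-0.0002, -0.0001, 0.0194, -0.0004, -0.0008, 0.0002]
   err mm [-0.1  0.2 -0.1]
```

>>> arm_command(
  targets=[
    [[-0.0002, 0.0001, 0.0194, -0.0004, -0.0008, 0.0002], [-0.0002, 0.0001, 0.0194, -0.0004, -0.0008, 0.0002], [-0.0002, 0.0001, 0.0194, -0.0004, -0.0008, 0.0002], [-0.0002, 0, 0.0194, -0.0004, -0.0008, 0.0002], [-0.0002, 0, 0.0194, -0.0004, -0.0008, 0.0002], [-0.0002, 0, 0.0194, -0.0004, -0.0008, 0.0002], [0, 0, 0, 0, 0, 0]],
  ],
)

```text
clock: 24.05
position: [0.5176, 0.2482, 0.0303]
ee_rot: [-0.004, -3.141, 0.002]
force: [0.3, -0.4, 0.2]
width: 0.564
gripper_force: 0.0
```

>>> arm_command(
  targets=[
    [[0, 0, 0, 0, 0, 0], [0, 0, 0, 0, 0, 0], [0, 0, 0, 0, 0, 0], [0, 0, 0, 0, 0, 0], [0, 0, -0.025, 0, 0, 0], [0, 0, -0.042, 0, 0, 0], [0, 0, -0.042, 0, 0, 0], [0, 0, -0.042, 0, 0, 0]],
  ],
  jaw=0.0,
)

```text
clock: 25.05
position: [0.5184, 0.2499, 0.1839]
ee_rot: [0.002, 3.14, 0.001]
force: [0.7, -0.2, -0.1]
width: 0.257
gripper_force: 15.0
```

```bash
python3 v.py wrist; python3 plan.py "0.483 0.0206 0.185 -15 20" "0.487 0.0206 0.08 -15 20 26"
```

```text
t 25.05 p [0.5184 0.2499 0.1839] R [[-1.0, 0.001, 0.002], [0.001, 1.0, 0.001], [-0.002, 0.001, -1.0]] q [-0.56  0.41  0.03  1.78 -0.01  0.95  1.04] F [ 0.7 -0.2 -0.1] w 0.257 g 15.000004023313522
bail [528.   66.8] [8.6 6. ] 77.02303314208984 peak 0.11
6 x [0.0022, -0.039, 0.0006, 0.0086, -0.0566, 0.0428]
   err mm [-0.1 -0.   0.1]
5 x [0.0064, 0.0002, 0.02, -0.0, 0.0001, 0.0]
   err mm [ 0.1 -0.2  0.2]
```

>>> arm_command(
  targets=[
    [[0.0022, -0.039, 0.0006, 0.0086, -0.0566, 0.0428], [0.0022, -0.039, 0.0006, 0.0086, -0.0566, 0.0428], [0.0022, -0.039, 0.0006, 0.0086, -0.0566, 0.0428], [0.0022, -0.039, 0.0006, 0.0086, -0.0566, 0.0428], [0.0022, -0.039, 0.0006, 0.0086, -0.0566, 0.0428], [0.0022, -0.039, 0.0006, 0.0086, -0.0566, 0.0428], [0, 0, 0, 0, 0, 0]],
  ],
)

```text
clock: 25.98
position: [0.4784, 0.0169, 0.1786]
ee_rot: [0.369, 2.777, -0.073]
force: [0.2, -0.1, -0.2]
width: 0.255
gripper_force: 15.0
```

```bash
python3 v.py wrist; python3 plan.py "0.487 0.0206 0.083 -15 20 26"
```

```text
t 25.98 p [0.4784 0.0169 0.1786] R [[-0.91, 0.262, 0.323], [0.245, 0.965, -0.094], [-0.336, -0.007, -0.942]] q [-0.51  0.13  0.26  2.28  0.32  0.46  0.77] F [ 0.2 -0.1 -0.2] w 0.255 g 15.000168532133102
vial [0.6392 0.1862 0.0489] [0.0016 0.0057 0.0094] 28
bail [513.4  14. ] [115.1   7. ] 74.8359375 peak 0.12
4 x [0.0066, 0.001, 0.0232, -0.0014, -0.0014, 0.0003]
   err mm [ 0.2 -0.1 -0.1]
```

>>> arm_command(
  targets=[
    [[0.0066, 0.001, 0.0232, -0.0014, -0.0014, 0.0003], [0.0066, 0.001, 0.0232, -0.0014, -0.0014, 0.0003], [0.0066, 0.001, 0.0232, -0.0014, -0.0014, 0.0003], [0.0066, 0.001, 0.0232, -0.0014, -0.0014, 0.0003], [0, 0, 0, 0, 0, 0]],
  ],
)

```text
clock: 26.65
position: [0.488, 0.0219, 0.0816]
ee_rot: [0.361, 2.773, -0.066]
force: [-0.4, -0.3, -0.8]
width: 0.254
gripper_force: 15.0
```

>>> arm_command(
  targets=[
    [[0, 0, 0, 0, 0, 0], [0, 0, 0, 0, 0, 0], [-0.0085, 0, -0.0262, 0, 0, 0], [-0.0085, 0, -0.0262, 0, 0, 0], [-0.0085, 0, -0.0262, 0, 0, 0], [0.03, 0, -0.0262, 0, 0, 0], [0.04, 0, 0, 0, 0, 0], [0.03, 0, 0, 0, 0, 0], [0, 0, 0, 0, 0, 0]],
  ],
  jaw=0.04,
)

```text
clock: 27.78
position: [0.3841, 0.0486, 0.1559]
ee_rot: [0.361, 2.771, -0.064]
force: [1.1, 0.1, -0.1]
width: 0.435
gripper_force: 0.0
```

```bash
python3 v.py wrist; python3 -c "
from h import *
c=cam('wrist'); np.save('w7.npy',c,allow_pickle=True); d=cam('top'); save(np.hstack([c['p'],cv2.resize(d['p'][150:255,200:340],(560,420))]),'w7.png',.71)
P=cloud(c); 
X=P[(P[...,2]>.066)&(P[...,2]<.085)&(P[...,0]>.42)&(P[...,0]<.6)&(P[...,1]>-.08)&(P[...,1]<.11)]
r=cv2.minAreaRect((X[:,:2]*1e3).astype(np.float32)); print('rim+lug',r)
y=X[:,0]<.462; L=X[y]; print('lug',len(L),L.min(0).round(4),L.max(0).round(4),np.median(L,0).round(4))
"
```

```text
t 27.77 p [0.3841 0.0486 0.1559] R [[-0.908, 0.256, 0.331], [0.24, 0.967, -0.088], [-0.342, 0.0, -0.94]] q [-0.66  0.02  0.19  2.48  0.56  0.43  0.35] F [ 1.1  0.1 -0.1] w 0.435 g 0.0
bail [512.9  14.7] [92.3  7.3] 74.70237731933594 peak 0.124
rim+lug ((502.29730224609375, 17.29187774658203), (97.78010559082031, 128.52943420410156), 75.47980499267578)
lug 507 [ 0.4399 -0.0026  0.066 ] [0.462  0.0367 0.0765] [0.4574 0.0277 0.0742]
```

View pics/w7.png

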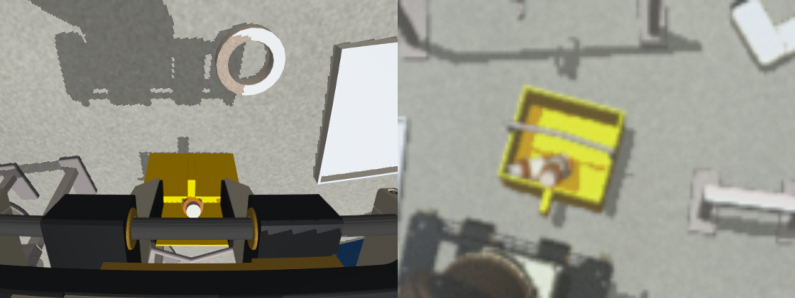

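The bin holds vials in its near-left corner (right half, (520,172)–(555,170)), but I can't count three for sure. I'll enlarge it.

```bash
python3 -c "
from h import *
d=cam('top'); save(d['p'][175:230,230:290],'t8.png',10)
P=cloud(d)
for b in ([.4,.15],[.56,.45]),: pass
X=P[(P[...,2]>.03)&(P[...,2]<.06)&(P[...,0]>.33)&(P[...,0]<.62)&(P[...,1]>.15)&(P[...,1]<.42)]; print('left in tray',len(X), X.mean(0) if len(X) else '')"
```

```text
left in tray 0
```

View pics/t8.png

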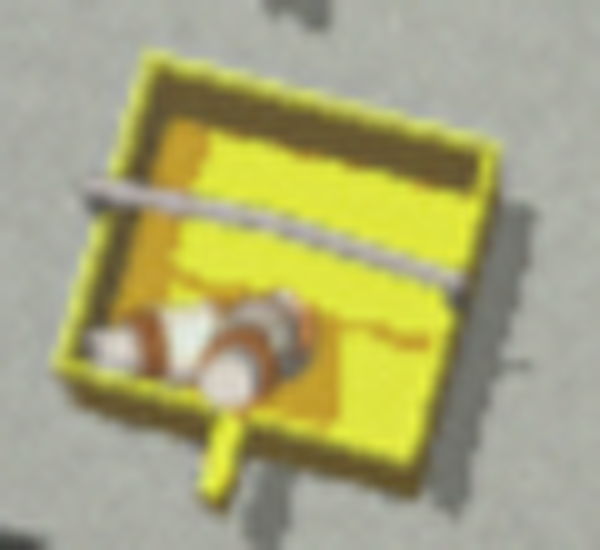

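Three vials are visible in the bin: caps at (115,345) and (230,375), and one behind at (280,320). The tray is empty. The bin is yellow with its lug at (220,455), so it's the one meant. Next I'll grip the lug.

```bash
python3 plan.py "0.4517 0.0305 0.13 -15 10 30" "0.4517 0.0305 0.058 -15 10 18"
```

```text
3 x [-0.0189, -0.0003, 0.015, 0.0005, 0.0588, -0.0]
   err mm [-0.  -0.1 -0. ]
4 x [0.0031, 0.0, 0.0177, -0.0, 0.0, -0.0]
   err mm [ 0.  -0.1  0.1]
```

>>> arm_command(
  targets=[
    [[-0.0189, -0.0003, 0.015, 0.0005, 0.0588, 0], [-0.0189, -0.0003, 0.015, 0.0005, 0.0588, 0], [-0.0189, -0.0003, 0.015, 0.0005, 0.0588, 0], [0, 0, 0, 0, 0, 0], [0, 0, 0, 0, 0, 0]],
  ],
  jaw=0.034,
)

```text
clock: 28.6
position: [0.4502, 0.0298, 0.1289]
ee_rot: [0.388, 2.944, -0.037]
force: [-0.2, -0.5, -0.1]
width: 0.372
gripper_force: 0.0
```

```bash
python3 plan.py "0.4517 0.0305 0.058 -15 10 18"; python3 v.py wrist
```

```text
4 x [0.0027, 0.0003, 0.0175, -0.0005, -0.0003, -0.0001]
   err mm [ 0.2 -0.   0.1]
t 28.6 p [0.4502 0.0298 0.1289] R [[-0.951, 0.259, 0.166], [0.255, 0.966, -0.047], [-0.172, -0.002, -0.985]] q [-0.43  0.23  0.2   2.26  0.08  0.5   1.01] F [-0.2 -0.5 -0.1] w 0.372 g 0.0
vial [0.639  0.1848 0.0474] [0.0019 0.0099 0.0064] 26
bail [476.8  23.3] [68.6 82. ] 76.04580688476562 peak 0.134
```

>>> arm_command(
  targets=[
    [[0.0027, 0.0003, 0.0175, -0.0005, -0.0003, -0.0001], [0.0027, 0.0003, 0.0175, -0.0005, -0.0003, -0.0001], [0.0027, 0.0003, 0.0175, -0.0005, -0.0003, -0.0001], [0.0027, 0.0003, 0.0175, -0.0005, -0.0003, -0.0001], [0, 0, 0, 0, 0, 0], [0, 0, 0, 0, 0, 0]],
  ],
)

```text
clock: 29.4
position: [0.452, 0.0313, 0.0589]
ee_rot: [0.384, 2.943, -0.033]
force: [-0.3, 0.2, -0.2]
width: 0.372
gripper_force: 0.0
```

>>> arm_command(
  targets=[
    [[0, 0, 0, 0, 0, 0], [0, 0, 0, 0, 0, 0], [0, 0, 0, 0, 0, 0], [0, 0, 0, 0, 0, 0]],
  ],
  jaw=0.0,
  newtons=50,
)

```text
clock: 29.9
position: [0.4522, 0.031, 0.0585]
ee_rot: [0.386, 2.943, -0.033]
force: [-1.3, 0.8, 5.9]
width: 0.086
gripper_force: 50.0
```

```bash
python3 plan.py "0.45 0.03 0.14 -15 10 25" "0.45 0.04 0.15 2 10 25"
```

```text
4 x [-0.0031, -0.0004, -0.0201, 0.0002, 0.0001, 0.0002]
   err mm [ 0.1 -0.1 -0.2]
3 x [-0.0, 0.0033, -0.0034, -0.0171, -0.0, -0.0973]
   err mm [-0.  -0.1 -0.1]
```

>>> arm_command(
  targets=[
    [[-0.0031, -0.0004, -0.0201, 0.0002, 0.0001, 0.0002], [-0.0031, -0.0004, -0.0201, 0.0002, 0.0001, 0.0002], [-0.0031, -0.0004, -0.0201, 0.0002, 0.0001, 0.0002], [-0.0031, -0.0004, -0.0201, 0.0002, 0.0001, 0.0002], [0, 0.0033, -0.0034, -0.0171, 0, -0.0973], [0, 0.0033, -0.0034, -0.0171, 0, -0.0973], [0, 0.0033, -0.0034, -0.0171, 0, -0.0973], [0, 0, 0, 0, 0, 0]],
  ],
)

```text
clock: 30.9
position: [0.4494, 0.0396, 0.1494]
ee_rot: [-0.05, 2.968, 0.004]
force: [0.2, 0.5, -3.1]
width: 0.087
gripper_force: 50.0
```

```bash
python3 plan.py "0.490 0.0437 0.143 2.5 10 20"
```

```text
3 x [-0.013, 0.0009, 0.0045, -0.0006, -0.0004, -0.0032]
   err mm [ 0.   0.1 -0.1]
```

>>> arm_command(
  targets=[
    [[-0.013, 0.0009, 0.0045, -0.0006, -0.0004, -0.0032], [-0.013, 0.0009, 0.0045, -0.0006, -0.0004, -0.0032], [-0.013, 0.0009, 0.0045, -0.0006, -0.0004, -0.0032], [0, 0, 0, 0, 0, 0], [0, 0, 0, 0, 0, 0]],
  ],
)

```text
clock: 31.52
position: [0.4901, 0.0441, 0.1428]
ee_rot: [-0.066, 2.967, 0.005]
force: [-0.6, -0.6, -2.5]
width: 0.081
gripper_force: 50.0
```

```bash
cat > hb.py <<'E'
from h import *
st(); c=cam('wrist'); s=cam('scene'); t=cam('top')
save(np.hstack([c['p'],cv2.resize(s['p'][120:255,270:450],(560,420))]),__import__('sys').argv[1],.71)
def prof(P,lo,hi,ax,step):
    X=P[np.all((P>lo)&(P<hi),axis=2)]
    for z in np.arange(lo[ax],hi[ax],step):
        j=X[abs(X[:,ax]-z-step/2)<step/2]
        if len(j)>2: print('  ',round(z+step/2,3),len(j),'x',np.round(np.percentile(j[:,0],[3,50,97]),4),'y',np.round(np.percentile(j[:,1],[3,50,97]),4),'z',np.round(np.percentile(j[:,2],[3,97]),4))
for n,q in (('wrist',c),('top',t)):
    P=cloud(q); print(n,'hook'); prof(P,np.array([.6,.02,.15]),np.array([.644,.08,.285]),2,.01)
    print(n,'bail'); prof(P,np.array([.5,-.03,.183]),np.array([.6,.12,.225]),1,.02)
E
python3 hb.py hb1.png
```

```text
t 31.52 p [0.4901 0.0441 0.1428] R [[-0.984, -0.045, 0.173], [-0.044, 0.999, 0.007], [-0.173, -0.0, -0.985]] q [-0.31  0.26  0.11  2.16  0.    0.55  1.41] F [-0.6 -0.6 -2.5] w 0.081 g 49.99864161014557
wrist hook
wrist bail
top hook
   0.155 41 x [0.6013 0.6039 0.6062] y [0.023  0.0531 0.0763] z [0.1501 0.1598]
   0.165 11 x [0.6033 0.6329 0.6415] y [0.0343 0.0525 0.0679] z [0.1613 0.169 ]
   0.185 3 x [0.621  0.621  0.6229] y [0.0483 0.0485 0.0511] z [0.183  0.1856]
   0.225 3 x [0.6236 0.6239 0.6259] y [0.0477 0.0508 0.0526] z [0.2217 0.2289]
   0.235 3 x [0.6235 0.6238 0.624 ] y [0.0469 0.0494 0.0543] z [0.2361 0.2378]
   0.245 10 x [0.6222 0.6318 0.6427] y [0.046  0.0473 0.0536] z [0.2423 0.2499]
   0.255 26 x [0.6221 0.6326 0.6434] y [0.0454 0.0506 0.0542] z [0.2501 0.2557]
top bail
   -0.02 4 x [0.5091 0.5114 0.512 ] y [-0.0167 -0.013  -0.0116] z [0.2085 0.2116]
   0.0 25 x [0.5088 0.5569 0.5608] y [-0.009  -0.0027  0.0085] z [0.1897 0.2141]
   0.02 9 x [0.5551 0.5579 0.5597] y [0.0111 0.0159 0.0209] z [0.194  0.2045]
   0.06 5 x [0.5545 0.5572 0.558 ] y [0.0542 0.0596 0.0673] z [0.2037 0.2068]
   0.08 9 x [0.5529 0.5553 0.5567] y [0.0713 0.0793 0.0868] z [0.1973 0.2033]
   0.1 10 x [0.5518 0.5532 0.5558] y [0.0913 0.0975 0.1036] z [0.1914 0.1987]
```

View pics/hb1.png

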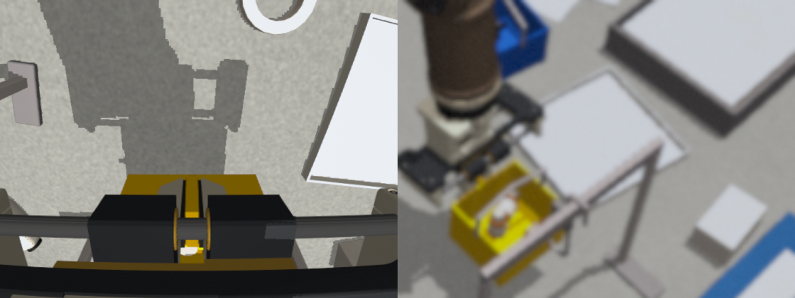

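The bail's wire is at x≈0.556 and z≈0.206. The curl's tip is at (0.6215, 0.049) with its top at z≈0.19, and the tab's underside is at z≈0.222. The wire therefore passes between tip and tab, so go in.

```bash
python3 plan.py "0.571 0.0472 0.143 2.5 10 14" "0.571 0.0472 0.104 2.5 10 8"
```

```text
6 x [-0.0133, -0.0001, 0.0024, 0.0, 0.0, 0.0002]
   err mm [ 0.1 -0.1 -0.2]
5 x [0.0014, 0.0, 0.0076, 0.0, 0.0001, -0.0]
   err mm [-0.2 -0.1  0.1]
```

>>> arm_command(
  targets=[
    [[-0.0133, -0.0001, 0.0024, 0, 0, 0.0002], [-0.0133, -0.0001, 0.0024, 0, 0, 0.0002], [-0.0133, -0.0001, 0.0024, 0, 0, 0.0002], [-0.0133, -0.0001, 0.0024, 0, 0, 0.0002], [-0.0133, -0.0001, 0.0024, 0, 0, 0.0002], [-0.0133, -0.0001, 0.0024, 0, 0, 0.0002], [0, 0, 0, 0, 0, 0], [0, 0, 0, 0, 0, 0]],
  ],
)

```text
clock: 32.67
position: [0.5711, 0.0471, 0.1426]
ee_rot: [-0.065, 2.967, 0.006]
force: [-0.4, -0.9, -2.6]
width: 0.081
gripper_force: 50.0
```

```bash
python3 hb.py hb2.png; python3 plan.py "0.571 0.0472 0.104 2.5 10 8"
```

```text
t 32.67 p [0.5711 0.0471 0.1426] R [[-0.984, -0.044, 0.173], [-0.043, 0.999, 0.008], [-0.174, 0.0, -0.985]] q [-0.27  0.38  0.11  1.98 -0.03  0.61  1.46] F [-0.4 -0.9 -2.6] w 0.081 g 49.99870777130127
wrist hook
wrist bail
   -0.02 2123 x [0.5318 0.5336 0.5381] y [-0.0262 -0.0166 -0.0102] z [0.1957 0.2211]
   0.0 5277 x [0.5313 0.533  0.5382] y [-0.0092  0.0005  0.0092] z [0.1969 0.2246]
   0.02 11372 x [0.5239 0.5313 0.5384] y [0.0112 0.0205 0.0294] z [0.1901 0.2242]
   0.04 9587 x [0.5236 0.5309 0.5381] y [0.0305 0.0379 0.0492] z [0.191  0.2244]
   0.06 12177 x [0.5222 0.5295 0.5364] y [0.0507 0.0598 0.0694] z [0.1899 0.2242]
   0.08 7789 x [0.5218 0.5291 0.5353] y [0.0704 0.0767 0.0891] z [0.1913 0.2244]
   0.1 4570 x [0.5268 0.5285 0.5324] y [0.0905 0.0991 0.1089] z [0.1964 0.2244]
   0.12 1060 x [0.526  0.5277 0.5324] y [0.1102 0.1149 0.1196] z [0.1956 0.202 ]
top hook
   0.285 3 x [0.6362 0.6364 0.6376] y [0.0484 0.0508 0.0529] z [0.2809 0.2848]
top bail
   -0.02 20 x [0.5262 0.5359 0.5925] y [-0.0266 -0.0166 -0.0112] z [0.1956 0.2247]
   0.0 16 x [0.5338 0.5385 0.5931] y [-0.0092 -0.0056 -0.0003] z [0.1968 0.2237]
5 x [0.0014, 0.0, 0.0076, 0.0, 0.0001, -0.0]
   err mm [-0.2 -0.   0.2]
```

```bash
python3 -c "
from h import *
s=cam('scene'); save(s['p'][150:240,300:420],'s9.png',6)"
```

```text
(no output)
```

View pics/s9.png

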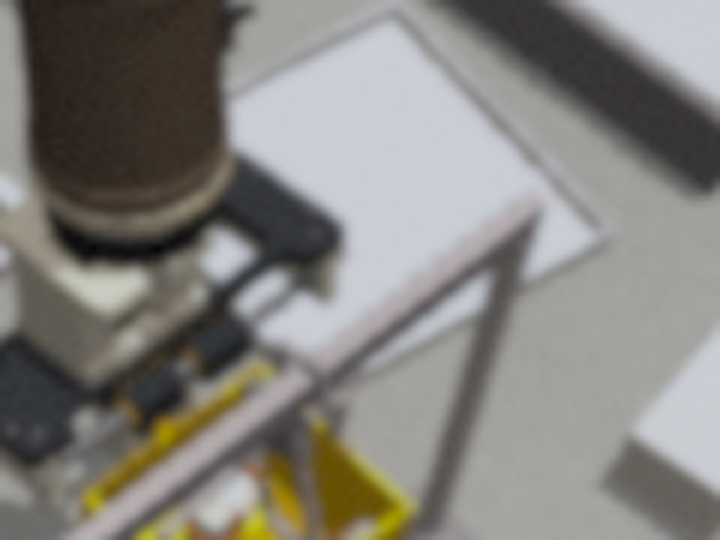

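The hook is still on the bar at (310,385), and the bail is inside with no contact force. Lower it.

>>> arm_command(
  targets=[
    [[0.0014, 0, 0.0076, 0, 0, 0], [0.0014, 0, 0.0076, 0, 0, 0], [0.0014, 0, 0.0076, 0, 0, 0], [0.0014, 0, 0.0076, 0, 0, 0], [0, 0, 0, 0, 0, 0], [0, 0, 0, 0, 0, 0]],
  ],
)

```text
clock: 33.62
position: [0.5714, 0.0472, 0.112]
ee_rot: [-0.065, 2.966, 0.006]
force: [0.4, -0.4, -2.4]
width: 0.085
gripper_force: 50.0
```

>>> arm_command(
  targets=[
    [[0.0006, 0, 0.003, 0, 0, 0], [0, 0, 0, 0, 0, 0], [0.0006, 0, 0.003, 0, 0, 0], [0, 0, 0, 0, 0, 0]],
  ],
)

```text
clock: 34.12
position: [0.571, 0.0471, 0.1055]
ee_rot: [-0.065, 2.966, 0.006]
force: [-0.1, 0.3, -3.0]
width: 0.091
gripper_force: 50.0
```

>>> arm_command(
  targets=[
    [[0.0004, 0, 0.002, 0, 0, 0], [0, 0, 0, 0, 0, 0], [0.0004, 0, 0.002, 0, 0, 0], [0, 0, 0, 0, 0, 0]],
  ],
)

```text
clock: 34.62
position: [0.571, 0.0471, 0.1015]
ee_rot: [-0.065, 2.966, 0.006]
force: [0.3, -0.3, -3.0]
width: 0.083
gripper_force: 50.0
```

```bash
python3 - <<'E'
from h import *
st()
for n in ('scene','top'):
    c=cam(n);P=cloud(c)
    for nm,lo,hi in (('curl',(.6,.03,.15),(.68,.07,.255)),('bailR',(.60,-.03,.14),(.67,.03,.185)),('bailL',(.60,.07,.14),(.67,.12,.185)),('curlbehind',(.655,.03,.15),(.70,.07,.28))):
        X=P[np.all((P>lo)&(P<hi),axis=2)]
        print(n,nm,len(X),np.round(np.percentile(X,[3,50,97],axis=0),4).tolist() if len(X)>3 else '')
E
```

```text
t 34.62 p [0.571  0.0471 0.1015] R [[-0.984, -0.044, 0.174], [-0.043, 0.999, 0.008], [-0.174, 0.0, -0.985]] q [-0.26  0.44  0.1   2.02 -0.03  0.51  1.46] F [ 0.3 -0.3 -3. ] w 0.083 g 49.998682737350464
scene curl 146 [[0.6286, 0.0334, 0.1611], [0.6545, 0.0491, 0.195], [0.6751, 0.0639, 0.249]]
scene bailR 39 [[0.6004, -0.0085, 0.1445], [0.639, 0.0119, 0.158], [0.6424, 0.029, 0.1665]]
scene bailL 20 [[0.6326, 0.0729, 0.1403], [0.6357, 0.0975, 0.1536], [0.6387, 0.1063, 0.1603]]
scene curlbehind 108 [[0.6553, 0.0346, 0.1631], [0.6609, 0.0499, 0.2276], [0.676, 0.0653, 0.278]]
top curl 33 [[0.6317, 0.046, 0.1629], [0.6416, 0.0504, 0.2464], [0.6716, 0.0542, 0.2538]]
top bailR 19 [[0.6347, -0.0058, 0.1457], [0.6374, 0.0055, 0.1526], [0.6418, 0.0138, 0.1596]]
top bailL 0 
top curlbehind 8 [[0.6637, 0.0495, 0.1617], [0.6675, 0.0505, 0.1668], [0.6747, 0.0509, 0.2722]]
```

```bash
python3 - <<'E'
from h import *
for n in ('scene','top'):
    c=cam(n);P=cloud(c); X=P[np.all((P>(.6,.03,.14))&(P<(.70,.07,.262)),axis=2)]
    X=X[np.argsort(X[:,2])]; print(n)
    for z in np.arange(.14,.262,.008):
        j=X[(X[:,2]>=z)&(X[:,2]<z+.008)]
        if len(j): print(round(z,3),' '.join('%d,%d'%(1000*a,1000*b) for a,b,_ in j[np.argsort(j[:,0])]))
E
```

```text
scene
0.156 637,66 637,62 638,41 639,32 653,52 653,48 654,50 657,52 658,47 661,48 664,49
0.164 635,53 635,60 635,68 635,45 635,64 636,41 636,48 636,49 636,38 637,30 637,50 637,68 637,51 638,39 638,43 638,32 639,35 639,32 639,45 640,41 640,63 641,34 644,49 646,50 647,52 648,47 649,48 649,50 652,48 652,48 652,51 660,48 661,51 664,49 666,50 668,52 669,46 673,47 674,50
0.172 641,49 644,46 645,46 672,47 672,50 673,53 674,48 676,50
0.18 641,49 648,46 671,49 672,53 673,48 675,53 676,49 677,52
0.188 645,47 670,52 670,49 670,50 672,50 672,51
0.196 665,49 666,55 668,47 668,50 668,53 670,48
0.204 663,48 664,49 665,48 665,51 668,49
0.212 660,47 661,50 661,53 662,52 662,49 664,50 665,50
0.22 645,46 646,45 648,47 650,45 651,46 652,46 655,47 657,48 657,45 660,46 660,52 661,48 662,51
0.228 648,45 649,45 652,45 655,49 655,45 656,55 659,53 659,49 659,46 660,48 661,47
0.236 625,50 628,45 628,54 629,43 649,46 651,45 652,50 652,47 653,54 653,53 654,49 654,45 655,55 655,52 655,47 657,50 658,46 659,52
0.244 625,54 626,46 628,47 629,50 631,45 631,47 632,50 633,52 652,46 652,53 653,46 655,54
top
0.156 663,50
0.164 665,50 667,50 669,50 671,50
0.172 672,49
0.236 633,46 639,46 645,46 647,46 651,47 653,46
0.244 630,53 630,51 632,48 633,53 633,51 633,48 634,46 636,51 636,48 636,53 639,53 640,48 640,46 640,51 642,53 642,48 645,56 649,48
0.252 640,50 643,48 643,50 646,48 649,34
0.26 648,68 649,37
```

The depth profile shows the hook swung back: its tip is at x≈0.643 and its shank at x≈0.674, with the bail at 0.636 in front of the tip. The bin's far rim (z≈0.159) most likely nudged the curl bottom on the way in. I'll raise the bail into the window between tip and tab and measure again.

>>> arm_command(
  targets=[
    [[-0.0012, 0, -0.0067, 0, 0, 0], [-0.0012, 0, -0.0067, 0, 0, 0], [-0.0012, 0, -0.0067, 0, 0, 0], [-0.0012, 0, -0.0067, 0, 0, 0], [-0.0012, 0, -0.0067, 0, 0, 0], [0, 0, 0, 0, 0, 0], [0, 0, 0, 0, 0, 0]],
  ],
)

```text
clock: 35.7
position: [0.571, 0.0472, 0.1356]
ee_rot: [-0.065, 2.966, 0.006]
force: [-0.1, 0.3, -3.0]
width: 0.082
gripper_force: 50.0
```

```bash
cat > pr.py <<'E'
from h import *
st()
for n in ('scene','top'):
    c=cam(n);P=cloud(c); X=P[np.all((P>(.6,.03,.14))&(P<(.70,.07,.262)),axis=2)]; print(n)
    for z in np.arange(.14,.262,.008):
        j=X[(X[:,2]>=z)&(X[:,2]<z+.008)]
        if len(j): print(round(z,3),' '.join('%d,%d'%(1000*a,1000*b) for a,b,_ in j[np.argsort(j[:,0])]))
E
python3 pr.py
```

```text
t 35.7 p [0.571  0.0472 0.1356] R [[-0.984, -0.044, 0.174], [-0.043, 0.999, 0.008], [-0.174, 0.0, -0.985]] q [-0.27  0.39  0.1   1.99 -0.03  0.59  1.46] F [-0.1  0.3 -3. ] w 0.082 g 49.99872028827667
scene
0.14 685,58 685,61 685,64 686,65 686,51 686,39 686,53 687,42 687,35 687,31 687,60 687,31 687,45 688,56
0.148 683,48 684,62 684,50 684,64 684,57 685,43 685,67 685,31 686,49 686,38 686,52 686,34 686,63 686,31 686,52 687,49 687,44 687,58 687,54 687,40 687,34 687,45 687,37
0.156 650,55 652,50 661,48
0.164 644,48 645,47 648,51 650,46 651,48 652,48 653,51 656,48 658,47 659,49 660,48 662,50 663,49 666,47 666,50 667,53 669,47 670,49 672,52 672,48 674,50
0.172 642,48 643,47 644,50 648,51 648,47 648,47 673,49 677,49
0.18 639,50 641,48 643,50 645,49 671,50 673,47 673,50 674,50 676,49 677,52
0.188 637,30 637,40 637,33 640,34 667,48 670,53 670,50 670,48 672,51
0.196 634,35 635,37 635,31 636,41 636,44 636,50 636,54 637,49 638,35 638,45 638,31 638,35 639,52 639,41 639,55 639,44 640,47 640,40 642,34 666,50 667,47 668,54 668,49 669,49 671,50
0.204 638,45 661,50 662,50 664,52 665,47 666,50 666,46
0.212 658,49 660,54 660,51 662,52 663,52
0.22 646,45 648,46 650,45 653,45 656,46 661,52 661,49
0.228 646,44 650,44 652,45 653,45 654,46 656,45 656,45 657,51 657,46 658,47 658,53 658,54 659,49 659,46 661,48 661,51 661,44
0.236 625,50 627,45 627,46 649,46 649,43 651,45 653,46 654,45 655,48 655,50 656,54 656,47 656,50 657,53 658,49
0.244 625,53 626,45 628,50 629,53 629,50 630,45 630,56 630,45 632,50 651,47 653,49 653,52 653,52 654,47
top
0.148 680,68 684,69
0.236 654,47
0.244 644,51 644,48 646,57 647,48
0.252 648,48
0.26 648,34 648,47
```

The bail wire (x≈0.637, z≈0.199) is now above the tip (x≈0.642, top z≈0.187) and under the tab (z≥0.214). I'll move it 18 mm forward to x≈0.655, then lower.

>>> arm_command(
  targets=[
    [[-0.0059, 0.0003, 0.001, 0, 0, 0], [-0.0059, 0.0003, 0.001, 0, 0, 0], [-0.0059, 0.0003, 0.001, 0, 0, 0], [0, 0, 0, 0, 0, 0], [0, 0, 0, 0, 0, 0]],
  ],
)

```text
clock: 36.42
position: [0.5889, 0.0488, 0.1357]
ee_rot: [-0.065, 2.966, 0.006]
force: [-0.1, -0.1, -4.1]
width: 0.082
gripper_force: 50.0
```

```bash
python3 pr.py | grep -v "^0.14\|^0.22\|^0.23\|^0.25"
```

```text
t 36.42 p [0.5889 0.0488 0.1357] R [[-0.984, -0.043, 0.174], [-0.043, 0.999, 0.008], [-0.174, 0.0, -0.985]] q [-0.27  0.41  0.1   1.95 -0.03  0.61  1.46] F [-0.1 -0.1 -4.1] w 0.082 g 49.99870955944061
scene
0.156 656,49 658,51 660,52 661,48 663,49 665,48 667,49
0.164 648,52 648,48 650,50 651,53 652,48 654,50 654,47 656,48 657,51 666,50 667,53 671,49 672,48 675,48
0.172 640,50 641,49 643,51 645,45 673,49 675,47 676,50 676,53
0.18 639,51 644,50 671,49 671,52 673,51 673,47 675,49 676,49
0.188 653,36 656,30 657,33 670,50 670,49
0.196 602,52 603,54 607,55 609,53 610,56 610,52 612,55 613,39 613,42 614,35 614,31 652,68 653,53 654,45 654,66 654,41 654,45 654,31 655,47 655,37 655,37 655,68 656,40 656,68 656,53 656,47 656,33 656,49 657,64 657,39 658,41 659,34 665,49 668,46 669,48 669,52 670,48 671,51 672,50
0.204 600,53 600,59 601,66 601,32 601,38 601,55 602,69 602,61 603,30 603,68 603,40 603,36 603,53 604,68 604,60 604,43 604,46 604,50 605,55 605,34 605,38 606,30 606,51 606,61 607,40 607,54 607,57 607,47 607,64 608,36 608,42 608,31 609,49 609,32 609,56 609,59 609,38 609,69 610,34 610,55 610,58 610,61 611,40 612,60 612,33 612,32 612,56 613,59 614,41 614,34 614,31 614,37 615,33 615,58 615,53 654,50 654,47 662,50 664,48 666,47 666,49 668,49
0.212 600,48 600,34 601,31 601,62 604,32 604,56 604,69 605,30 606,61 608,69 609,66 611,64 612,35 613,41 614,37 659,51 660,47 661,50 661,53 661,54 662,49 663,52 665,50
0.244 625,53 626,49 628,44 628,47 631,50 632,47 633,52 634,48 651,54 653,45 655,50 656,46
top
```

The bail (0.655) is now between the tip (0.642) and the shank (0.670), inside the mouth. Lower it.

>>> arm_command(
  targets=[
    [[0.0009, 0, 0.0071, 0, 0, 0], [0.0009, 0, 0.0071, 0, 0, 0], [0.0009, 0, 0.0071, 0, 0, 0], [0.0009, 0, 0.0071, 0, 0, 0], [0, 0, 0, 0, 0, 0], [0, 0, 0, 0, 0, 0]],
  ],
)

```text
clock: 37.28
position: [0.5906, 0.0489, 0.1073]
ee_rot: [-0.064, 2.966, 0.006]
force: [-0.2, 0.3, -3.2]
width: 0.085
gripper_force: 50.0
```

>>> arm_command(
  targets=[
    [[0.0005, 0, 0.003, 0, 0, 0], [0, 0, 0, 0, 0, 0], [0.0005, 0, 0.003, 0, 0, 0], [0, 0, 0, 0, 0, 0]],
  ],
)

```text
clock: 37.78
position: [0.5912, 0.049, 0.1016]
ee_rot: [-0.065, 2.964, 0.006]
force: [-1.1, -0.0, 1.4]
width: 0.087
gripper_force: 50.0
```

```bash
python3 pr.py | grep -v "^0.14\|^0.22\|^0.23\|^0.25"
```

```text
t 37.77 p [0.5912 0.049  0.1016] R [[-0.983, -0.044, 0.176], [-0.043, 0.999, 0.008], [-0.176, 0.0, -0.984]] q [-0.26  0.46  0.1   1.97 -0.04  0.53  1.47] F [-1.1 -0.   1.4] w 0.087 g 49.999571442604065
scene
0.156 650,47 651,53 655,32 657,41 658,47 658,33 658,44 658,40 658,36 659,50 660,31 661,51 662,51 664,49
0.164 643,48 646,46 648,48 648,48 649,51 650,51 653,47 654,61 654,47 654,53 654,50 656,38 656,41 656,55 656,51 656,34 657,58 658,46 658,42 658,36 658,60 659,52 659,53 660,55 663,46 666,50 667,53 668,48 670,49 672,48 674,50
0.172 600,50 600,32 600,53 601,35 601,39 601,63 602,52 602,56 602,41 603,66 603,30 603,33 603,62 603,58 605,43 605,35 606,30 641,52 643,48 644,51 645,50 647,48 648,51 661,47 671,51 674,49 676,53
0.18 600,53 600,45 601,59 601,55 602,30 602,64 602,50 605,38 642,48 643,47 672,48 674,51 675,46 676,49 678,48
0.188 600,69 600,55 600,44 600,48 601,55 601,51 601,30 601,64 602,57 602,47 602,64 602,39 603,32 603,60 603,43 603,35 603,39 604,34 669,50 671,52 671,49 672,51 674,49
0.196 600,43 600,55 600,68 600,37 600,30 600,65 600,39 600,33 601,61 601,36 602,56 602,39 602,60 603,35 603,45 604,30 666,51 666,48 667,51 668,47 668,53 669,49 671,51
0.204 659,49 663,53 664,49 664,52 666,49 666,46
0.212 643,44 658,48 659,48 660,54 662,52 662,49 664,47
0.244 600,44 601,47 601,43 601,54 601,57 602,36 602,53 602,46 602,60 602,49 603,59 603,42 604,45 605,36 627,44 628,51 628,47 629,53 630,49 631,51 652,53 652,45 653,48 654,51
0.26 601,35 602,37 603,47
top
0.26 648,44 649,68
```

The vertical force flipped from -3 N to +1.4 N, and the wire at x≈0.657 sits between tip (0.643) and shank. It's resting in the curl, so release and back out.

>>> arm_command(
  targets=[
    [[0, 0, 0, 0, 0, 0], [0, 0, 0, 0, 0, 0], [0, 0, 0, 0, 0, 0], [0.008, 0.0004, -0.0014, 0, 0, 0], [0.015, 0.0007, -0.0027, 0, 0, 0], [0.02, 0.0009, -0.0036, 0, 0, 0], [0.03, 0.0013, -0.0054, 0, 0, 0], [0.03, 0.0013, -0.0054, 0, 0, 0], [0.03, 0.0013, -0.0054, 0, 0, 0], [0, 0, 0, 0, 0, 0]],
  ],
  jaw=0.034,
)

```text
clock: 39.12
position: [0.4517, 0.0487, 0.1013]
ee_rot: [-0.066, 2.968, 0.006]
force: [-0.2, 0.4, 0.1]
width: 0.373
gripper_force: 0.0
```

```bash
python3 - <<'E'
from h import *
st()
for n in ('scene','wrist','top'):
    c=cam(n); P=cloud(c); hsv=cv2.cvtColor(c['p'],cv2.COLOR_RGB2HSV)
    y=(hsv[...,0]>20)&(hsv[...,0]<35)&(hsv[...,1]>140)&np.all((P>(.5,-.1,.02))&(P<(.76,.2,.2)),axis=2)
    if y.sum()>10: print(n,'yellow',y.sum(),np.round(np.percentile(P[y],[1,50,99],axis=0),3).tolist())
    X=P[np.all((P>(.6,.03,.15))&(P<(.70,.07,.24)),axis=2)]
    for z in (.16,.17,.18,.19,.2,.21,.22,.23):
        j=X[(X[:,2]>=z)&(X[:,2]<z+.01)]
        if len(j): print(z,np.unique((j[:,0]*1000).astype(int)).tolist())
E
```

```text
t 39.12 p [0.4517 0.0487 0.1013] R [[-0.984, -0.044, 0.172], [-0.044, 0.999, 0.008], [-0.172, -0.0, -0.985]] q [-0.35  0.29  0.12  2.29  0.    0.4   1.37] F [-0.2  0.4  0.1] w 0.373 g 0.0
scene yellow 1062 [[0.571, -0.023, 0.042], [0.645, 0.031, 0.078], [0.687, 0.091, 0.126]]
0.16 [630, 634, 635, 636, 637, 638, 639, 640, 641, 642, 643, 644, 645, 647, 648, 652, 653, 656, 657]
0.17 [627, 629, 632, 634, 635, 639, 641, 642, 644, 655, 658, 661]
0.18 [629, 655, 656, 658, 659, 660]
0.19 [653, 655, 657, 658]
0.2 [649, 652, 653, 655]
0.21 [649, 651, 652, 654, 656, 657]
0.22 [644, 646, 647, 649, 651, 652, 654]
0.23 [625, 628, 648, 649, 651, 652, 653]
wrist yellow 1103 [[0.55, 0.018, 0.055], [0.552, 0.046, 0.063], [0.555, 0.069, 0.069]]
top yellow 1316 [[0.528, -0.054, 0.042], [0.578, -0.001, 0.104], [0.647, 0.068, 0.157]]
0.16 [615, 616, 617, 618, 619, 620, 621, 631, 639]
0.17 [621]
0.18 [608, 610, 613, 638]
0.19 [638, 639]
0.2 [637, 640]
0.21 [637, 640]
0.22 [615, 617, 619, 621]
0.23 [614, 615, 619, 620, 623, 627, 630, 631, 636, 638, 640, 642]
```

The bin hangs from the hook (yellow z 0.042–0.126, clear of the table, wire still inside the curl). Next is the swap; I'll go look at the bottles up close.

```bash
python3 plan.py "0.42 0.03 0.30 0 8 40" "0.44 -0.39 0.30 0 8 50"
```

```text
6 x [0.0007, -0.003, -0.0336, 0.0012, 0.0061, 0.0072]
   err mm [-0.3  0.1  0.2]
9 x [-0.0022, -0.0467, 0.0003, 0.0, 0.0, 0.0]
   err mm [-0.3 -0.2  0.3]
```

>>> arm_command(
  targets=[
    [[0.0007, -0.003, -0.0336, 0.0012, 0.0061, 0.0072], [0.0007, -0.003, -0.0336, 0.0012, 0.0061, 0.0072], [0.0007, -0.003, -0.0336, 0.0012, 0.0061, 0.0072], [0.0007, -0.003, -0.0336, 0.0012, 0.0061, 0.0072], [0.0007, -0.003, -0.0336, 0.0012, 0.0061, 0.0072], [0.0007, -0.003, -0.0336, 0.0012, 0.0061, 0.0072]],
  ],
)

```text
clock: 40.02
position: [0.4198, 0.0298, 0.3013]
ee_rot: [0.001, 3.002, -0.0]
force: [0.6, 0.2, 0.1]
width: 0.367
gripper_force: 0.0
```

>>> arm_command(
  targets=[
    [[-0.0022, -0.0467, 0.0003, 0, 0, 0], [-0.0022, -0.0467, 0.0003, 0, 0, 0], [-0.0022, -0.0467, 0.0003, 0, 0, 0], [-0.0022, -0.0467, 0.0003, 0, 0, 0], [-0.0022, -0.0467, 0.0003, 0, 0, 0], [-0.0022, -0.0467, 0.0003, 0, 0, 0], [-0.0022, -0.0467, 0.0003, 0, 0, 0], [-0.0022, -0.0467, 0.0003, 0, 0, 0], [-0.0022, -0.0467, 0.0003, 0, 0, 0], [0, 0, 0, 0, 0, 0]],
  ],
  jaw=0.085,
)

```text
clock: 41.28
position: [0.4385, -0.3947, 0.2998]
ee_rot: [0.008, 3.004, -0.005]
force: [0.8, 0.8, -0.1]
width: 0.928
gripper_force: 0.0
```

```bash
cat > b.py <<'E'
from h import *
def circ(X):
    A=np.c_[2*X[:,:2],np.ones(len(X))]; s=np.linalg.lstsq(A,(X[:,:2]**2).sum(1),rcond=None)[0]; return s[:2],np.sqrt(s[2]+s[:2]@s[:2])
st(); c=cam('wrist'); P=cloud(c)
def get(lo,hi): return P[np.all((P>lo)&(P<hi),axis=2)]
def show(n,X): 
    if len(X)>10: print(n,len(X),np.round(X.min(0),4),np.round(X.max(0),4),'mid',np.round((X.min(0)+X.max(0))/2,4))
for n,(x,y) in dict(wipes=(.517,-.318),gel=(.505,-.46)).items():
    a=np.array([x,y])
    show(n+' top',get((x-.06,y-.06,.115),(x+.06,y+.06,.135)))
    for zz in ((.03,.085),): # side wall circle
        S=get((x-.06,y-.06,zz[0]),(x+.06,y+.06,zz[1]))
        if len(S)>30: print(n,'wall',len(S),np.round(circ(S)[0],4),circ(S)[1].round(4))
    Rg=get((x-.09,y-.065,.0065),(x+.07,y+.065,.0105))
    ctr=a
    for i in range(6):
        r=np.hypot(*(Rg[:,:2]-ctr).T); k=(r>.037)&(r<.052) if i>2 else (r>.03)&(r<.06)
        ctr,rad=circ(Rg[k])
    print(n,'ring',k.sum(),np.round(ctr,4),rad.round(4))
T=get((.36,-.45,.004),(.45,-.33,.2)); show('temp area',T)
E
python3 b.py
```

```text
t 41.27 p [ 0.4385 -0.3947  0.2998] R [[-0.991, 0.005, 0.137], [0.005, 1.0, -0.004], [-0.137, -0.003, -0.991]] q [ 0.22  0.3   0.62  1.71 -0.31  1.1   2.51] F [ 0.8  0.8 -0.1] w 0.928 g 0.0
wipes top 2873 [ 0.4843 -0.3521  0.1151] [ 0.5484 -0.2872  0.1294] mid [ 0.5163 -0.3197  0.1223]
wipes wall 1054 [ 0.5174 -0.3198] 0.0325
wipes ring 590 [ 0.5182 -0.3237] 0.043
gel top 560 [ 0.4795 -0.4701  0.1186] [ 0.521  -0.4499  0.1279] mid [ 0.5003 -0.46    0.1233]
gel wall 892 [ 0.513  -0.4629] 0.0271
gel ring 638 [ 0.5141 -0.459 ] 0.0426
```

Bottle and ring centres from the close view, with radii matching the given sizes:

| Item | Bottle centre | Ring centre |
|---|---|---|
| Wipes | (0.517,-0.320) | (0.518,-0.3235) |
| Gel | (0.513,-0.463), spout to -x | (0.514,-0.459) |

The parking spot at (0.41,-0.39) is free. Gel goes first.

```bash
python3 plan.py "0.513 -0.463 0.18 -20 0 30" "0.513 -0.463 0.088 -20 0 20"
```

```text
6 x [-0.0124, -0.01, 0.021, 0.0037, 0.0227, 0.0576]
   err mm [ 0.2  0.  -0.1]
5 x [0.0, -0.0, 0.0184, 0.0, 0.0, -0.0]
   err mm [ 0.2  0.1 -0.1]
```

>>> arm_command(
  targets=[
    [[-0.0124, -0.01, 0.021, 0.0037, 0.0227, 0.0576], [-0.0124, -0.01, 0.021, 0.0037, 0.0227, 0.0576], [-0.0124, -0.01, 0.021, 0.0037, 0.0227, 0.0576], [-0.0124, -0.01, 0.021, 0.0037, 0.0227, 0.0576], [-0.0124, -0.01, 0.021, 0.0037, 0.0227, 0.0576], [-0.0124, -0.01, 0.021, 0.0037, 0.0227, 0.0576], [0, 0, 0, 0, 0, 0], [0, 0, 0, 0, 0, 0]],
  ],
  jaw=0.076,
)

```text
clock: 42.32
position: [0.5141, -0.4599, 0.1809]
ee_rot: [0.539, 3.093, 0.002]
force: [-0.2, -0.3, 0.4]
width: 0.83
gripper_force: 0.0
```

```bash
python3 -c "
from h import *
st()"; python3 plan.py "0.513 -0.463 0.088 -20 0 18"
```

```text
t 42.33 p [ 0.5141 -0.4599  0.1809] R [[-0.941, 0.338, 0.002], [0.338, 0.941, 0.001], [-0.001, 0.002, -1.0]] q [ 0.26  0.66  0.66  1.51 -0.43  1.12  2.23] F [-0.2 -0.3  0.4] w 0.83 g 0.0
6 x [0.0, -0.0006, 0.0155, 0.0003, 0.0002, 0.0007]
   err mm [ 0.  -0.2 -0.1]
```

>>> arm_command(
  targets=[
    [[0, -0.0006, 0.0155, 0.0003, 0.0002, 0.0007], [0, -0.0006, 0.0155, 0.0003, 0.0002, 0.0007], [0, -0.0006, 0.0155, 0.0003, 0.0002, 0.0007], [0, -0.0006, 0.0155, 0.0003, 0.0002, 0.0007], [0, -0.0006, 0.0155, 0.0003, 0.0002, 0.0007], [0, -0.0006, 0.0155, 0.0003, 0.0002, 0.0007], [0, 0, 0, 0, 0, 0]],
  ],
)

```text
clock: 43.2
position: [0.5122, -0.4632, 0.0857]
ee_rot: [-0.547, -3.091, -0.002]
force: [0.3, 0.3, 0.4]
width: 0.826
gripper_force: 0.0
```

>>> arm_command(
  targets=[
    [[0, 0, 0, 0, 0, 0], [0, 0, 0, 0, 0, 0], [0, 0, 0, 0, 0, 0], [0, 0, 0, 0, 0, 0], [0, 0, -0.01, 0, 0, 0], [0, 0, -0.02, 0, 0, 0], [0, 0, -0.03, 0, 0, 0], [0, 0, 0, 0, 0, 0]],
  ],
  jaw=0.0,
  newtons=25,
)

```text
clock: 44.2
position: [0.5138, -0.4655, 0.151]
ee_rot: [0.547, 3.089, -0.005]
force: [-0.5, -0.1, -2.1]
width: 0.585
gripper_force: 25.0
```

```bash
python3 plan.py "0.41 -0.39 0.145 -20 0 25"  "0.41 -0.39 0.089 -20 0 15"
```

```text
6 x [0.0206, 0.0059, 0.0009, -0.0004, 0.0008, -0.0003]
   err mm [-0.2  0.1  0.3]
4 x [-0.0001, -0.0, 0.0141, 0.0, -0.0001, 0.0]
   err mm [ 0.2  0.  -0.1]
```

>>> arm_command(
  targets=[
    [[0.0206, 0.0059, 0.0009, -0.0004, 0.0008, -0.0003], [0.0206, 0.0059, 0.0009, -0.0004, 0.0008, -0.0003], [0.0206, 0.0059, 0.0009, -0.0004, 0.0008, -0.0003], [0.0206, 0.0059, 0.0009, -0.0004, 0.0008, -0.0003], [0.0206, 0.0059, 0.0009, -0.0004, 0.0008, -0.0003], [0.0206, 0.0059, 0.0009, -0.0004, 0.0008, -0.0003], [0, 0, 0, 0, 0, 0]],
  ],
)

```text
clock: 45.08
position: [0.4076, -0.3872, 0.1422]
ee_rot: [-0.545, -3.088, -0.007]
force: [1.2, -0.8, -1.9]
width: 0.584
gripper_force: 25.0
```

>>> arm_command(
  targets=[
    [[0, 0, 0.0141, 0, 0, 0], [0, 0, 0.0141, 0, 0, 0], [0, 0, 0.0141, 0, 0, 0], [0, 0, 0.01, 0, 0, 0], [0, 0, 0.003, 0, 0, 0], [0, 0, 0, 0, 0, 0]],
  ],
)

```text
clock: 45.82
position: [0.4088, -0.3876, 0.0875]
ee_rot: [-0.544, -3.09, -0.007]
force: [-1.8, 5.1, 12.8]
width: 0.585
gripper_force: 25.0
```

Contact on the table. Release and go up.

>>> arm_command(
  targets=[
    [[0, 0, -0.001, 0, 0, 0], [0, 0, 0, 0, 0, 0], [0, 0, 0, 0, 0, 0], [0, 0, -0.02, 0, 0, 0], [0, 0, -0.04, 0, 0, 0], [0, 0, -0.04, 0, 0, 0], [0, 0, -0.02, 0, 0, 0], [0, 0, 0, 0, 0, 0]],
  ],
  jaw=0.08,
)

```text
clock: 46.82
position: [0.4097, -0.3892, 0.2092]
ee_rot: [-0.544, -3.092, -0.003]
force: [0.6, 0.6, -0.6]
width: 0.873
gripper_force: 0.0
```

```bash
python3 plan.py "0.517 -0.3198 0.20 -20 0 30" "0.517 -0.3198 0.092 -20 0 18"
```

```text
5 x [-0.0154, 0.0204, 0.0018, 0.0003, -0.0005, 0.0001]
   err mm [-0.   0.2  0.2]
7 x [-0.0, -0.0, 0.0155, 0.0, 0.0, 0.0]
   err mm [-0.   0.2 -0.3]
```

>>> arm_command(
  targets=[
    [[-0.0154, 0.0204, 0.0018, 0.0003, -0.0005, 0.0001], [-0.0154, 0.0204, 0.0018, 0.0003, -0.0005, 0.0001], [-0.0154, 0.0204, 0.0018, 0.0003, -0.0005, 0.0001], [-0.0154, 0.0204, 0.0018, 0.0003, -0.0005, 0.0001], [-0.0154, 0.0204, 0.0018, 0.0003, -0.0005, 0.0001], [0, 0, 0, 0, 0, 0], [0, 0, 0, 0, 0, 0]],
  ],
)

```text
clock: 47.7
position: [0.516, -0.3192, 0.1988]
ee_rot: [-0.546, -3.091, -0.001]
force: [-0.1, -0.6, -1.0]
width: 0.869
gripper_force: 0.0
```

```bash
python3 -c "
from h import *
st()"; python3 plan.py "0.517 -0.3198 0.092 -20 0 18"
```

```text
t 47.7 p [ 0.516  -0.3192  0.1988] R [[-0.94, 0.342, -0.003], [0.342, 0.94, 0.001], [0.003, 0.0, -1.0]] q [-0.    0.51  0.7   1.72 -0.37  1.05  2.04] F [-0.1 -0.6 -1. ] w 0.869 g 0.0
6 x [-0.0002, -0.0, 0.0178, 0.0, -0.0005, -0.0001]
   err mm [-0.   0.3 -0. ]
```

>>> arm_command(
  targets=[
    [[-0.0002, 0, 0.0178, 0, -0.0005, -0.0001], [-0.0002, 0, 0.0178, 0, -0.0005, -0.0001], [-0.0002, 0, 0.0178, 0, -0.0005, -0.0001], [-0.0002, 0, 0.0178, 0, -0.0005, -0.0001], [-0.0002, 0, 0.0178, 0, -0.0005, -0.0001], [-0.0002, 0, 0.0178, 0, -0.0005, -0.0001], [0, 0, 0, 0, 0, 0]],
  ],
)

```text
clock: 48.58
position: [0.5165, -0.3186, 0.0904]
ee_rot: [-0.544, -3.092, -0.002]
force: [-0.3, 0.3, -0.0]
width: 0.874
gripper_force: 0.0
```

>>> arm_command(
  targets=[
    [[0, 0, 0, 0, 0, 0], [0, 0, 0, 0, 0, 0], [0, 0, 0, 0, 0, 0], [0, 0, 0, 0, 0, 0], [0, 0, -0.01, 0, 0, 0], [0, 0, -0.02, 0, 0, 0], [0, 0, -0.03, 0, 0, 0], [0, 0, 0, 0, 0, 0]],
  ],
  jaw=0.0,
  newtons=30,
)

```text
clock: 49.58
position: [0.5181, -0.32, 0.1539]
ee_rot: [0.544, 3.09, -0.001]
force: [0.9, -0.5, -5.5]
width: 0.694
gripper_force: 30.0
```

```bash
python3 plan.py "0.514 -0.459 0.15 -20 0 20"
```

```text
7 x [-0.0062, -0.0189, 0.0006, 0.0, 0.0005, 0.0001]
   err mm [-0.3 -0.2 -0.2]
```

>>> arm_command(
  targets=[
    [[-0.0062, -0.0189, 0.0006, 0, 0.0005, 0.0001], [-0.0062, -0.0189, 0.0006, 0, 0.0005, 0.0001], [-0.0062, -0.0189, 0.0006, 0, 0.0005, 0.0001], [-0.0062, -0.0189, 0.0006, 0, 0.0005, 0.0001], [-0.0062, -0.0189, 0.0006, 0, 0.0005, 0.0001], [-0.0062, -0.0189, 0.0006, 0, 0.0005, 0.0001], [-0.0062, -0.0189, 0.0006, 0, 0.0005, 0.0001], [0, 0, 0, 0, 0, 0], [0, 0, 0, 0, 0, 0]],
  ],
)

```text
clock: 50.7
position: [0.513, -0.4579, 0.1474]
ee_rot: [-0.545, -3.091, -0.003]
force: [0.6, 0.1, -4.6]
width: 0.692
gripper_force: 30.0
```

```bash
python3 -c "
from h import *
st()"; python3 plan.py "0.514 -0.459 0.096 -20 0 14"
```

```text
t 50.7 p [ 0.513  -0.4579  0.1474] R [[-0.94, 0.342, -0.003], [0.342, 0.94, 0.003], [0.004, 0.002, -1.0]] q [ 0.27  0.69  0.64  1.55 -0.45  1.06  2.24] F [ 0.6  0.1 -4.6] w 0.692 g 29.999138116836548
4 x [-0.0004, -0.0002, 0.0129, 0.0004, -0.0009, 0.0]
   err mm [ 0.1 -0.1 -0.2]
```

>>> arm_command(
  targets=[
    [[-0.0004, -0.0002, 0.0129, 0.0004, -0.0009, 0], [-0.0004, -0.0002, 0.0129, 0.0004, -0.0009, 0], [-0.0004, -0.0002, 0.0129, 0.0004, -0.0009, 0], [-0.0004, -0.0002, 0.0129, 0.0004, -0.0009, 0], [0, 0, 0.002, 0, 0, 0], [0, 0, 0.0015, 0, 0, 0], [0, 0, 0, 0, 0, 0]],
  ],
)

```text
clock: 51.58
position: [0.5142, -0.4599, 0.093]
ee_rot: [0.546, 3.093, -0.002]
force: [-0.2, -0.3, -3.7]
width: 0.692
gripper_force: 30.0
```

>>> arm_command(
  targets=[
    [[0, 0, 0.0015, 0, 0, 0], [0, 0, 0, 0, 0, 0], [0, 0, 0.001, 0, 0, 0], [0, 0, 0, 0, 0, 0]],
  ],
)

```text
clock: 52.08
position: [0.5143, -0.4601, 0.0928]
ee_rot: [0.546, 3.091, -0.002]
force: [-6.3, 6.1, 18.1]
width: 0.696
gripper_force: 30.0
```

>>> arm_command(
  targets=[
    [[0, 0, 0, 0, 0, 0], [0, 0, 0, 0, 0, 0], [0, 0, 0, 0, 0, 0], [0, 0, -0.02, 0, 0, 0], [0, 0, -0.04, 0, 0, 0], [0, 0, -0.04, 0, 0, 0], [0, 0, -0.02, 0, 0, 0], [0, 0, 0, 0, 0, 0]],
  ],
  jaw=0.08,
)

```text
clock: 53.08
position: [0.5145, -0.4602, 0.212]
ee_rot: [0.545, 3.091, -0.004]
force: [0.8, -0.4, -0.6]
width: 0.872
gripper_force: 0.0
```

```bash
python3 plan.py "0.34 -0.37 0.24 -20 0 35"
```

```text
6 x [0.0325, 0.0042, -0.0047, -0.0003, 0.0006, -0.0]
   err mm [-0.2  0.2 -0.2]
```

```bash
python3 plan.py "0.409 -0.388 0.20 -20 0 30"; python3 - <<'E'
from h import *
for n in ('scene','wrist'):
    c=cam(n);P=cloud(c)
    for nm,x,y in (('gel',.409,-.388),('wipes',.514,-.46)):
        X=P[np.all((P>(x-.06,y-.05,.112))&(P<(x+.05,y+.05,.14)),axis=2)]
        if len(X)>5: print(n,nm,len(X),np.percentile(X,2,axis=0).round(4),np.percentile(X,98,axis=0).round(4))
E
```

```text
5 x [0.0248, 0.0064, 0.0023, -0.0003, 0.0007, -0.0]
   err mm [-0.1  0.3  0.2]
scene gel 58 [ 0.3794 -0.3931  0.1223] [ 0.4089 -0.3766  0.1301]
scene wipes 494 [ 0.4869 -0.4896  0.116 ] [ 0.5466 -0.4328  0.1313]
wrist gel 959 [ 0.395  -0.3941  0.1219] [ 0.4159 -0.3796  0.1275]
wrist wipes 6523 [ 0.4829 -0.4876  0.1197] [ 0.5401 -0.4314  0.1282]
```

>>> arm_command(
  targets=[
    [[0.0248, 0.0064, 0.0023, -0.0003, 0.0007, 0], [0.0248, 0.0064, 0.0023, -0.0003, 0.0007, 0], [0.0248, 0.0064, 0.0023, -0.0003, 0.0007, 0], [0.0248, 0.0064, 0.0023, -0.0003, 0.0007, 0], [0.0248, 0.0064, 0.0023, -0.0003, 0.0007, 0], [0, 0, 0, 0, 0, 0], [0, 0, 0, 0, 0, 0]],
  ],
  jaw=0.078,
)

```text
clock: 54.05
position: [0.4088, -0.3868, 0.1981]
ee_rot: [-0.544, -3.09, -0.002]
force: [0.6, -0.6, 0.2]
width: 0.852
gripper_force: 0.0
```

```bash
python3 -c "
from h import *
st()"; python3 plan.py "0.41 -0.3875 0.088 -20 0 18"
```

```text
t 54.05 p [ 0.4088 -0.3868  0.1981] R [[-0.94, 0.342, -0.003], [0.342, 0.94, 0.002], [0.004, 0.001, -1.0]] q [ 0.16  0.44  0.71  1.83 -0.33  1.    2.23] F [ 0.6 -0.6  0.2] w 0.852 g 0.0
7 x [-0.0002, -0.0, 0.0157, 0.0001, -0.0006, 0.0]
   err mm [-0.1  0.3  0.2]
```

>>> arm_command(
  targets=[
    [[-0.0002, 0, 0.0157, 0.0001, -0.0006, 0], [-0.0002, 0, 0.0157, 0.0001, -0.0006, 0], [-0.0002, 0, 0.0157, 0.0001, -0.0006, 0], [-0.0002, 0, 0.0157, 0.0001, -0.0006, 0], [-0.0002, 0, 0.0157, 0.0001, -0.0006, 0], [-0.0002, 0, 0.0157, 0.0001, -0.0006, 0], [-0.0002, 0, 0.0157, 0.0001, -0.0006, 0], [0, 0, 0, 0, 0, 0]],
  ],
)

```text
clock: 55.05
position: [0.409, -0.3869, 0.0875]
ee_rot: [-0.546, -3.093, -0.001]
force: [0.5, -0.1, 0.7]
width: 0.848
gripper_force: 0.0
```

>>> arm_command(
  targets=[
    [[0, 0, 0, 0, 0, 0], [0, 0, 0, 0, 0, 0], [0, 0, 0, 0, 0, 0], [0, 0, 0, 0, 0, 0], [0, 0, -0.01, 0, 0, 0], [0, 0, -0.02, 0, 0, 0], [0, 0, -0.03, 0, 0, 0], [0, 0, 0, 0, 0, 0]],
  ],
  jaw=0.0,
  newtons=25,
)

```text
clock: 56.05
position: [0.4103, -0.3884, 0.1509]
ee_rot: [0.545, 3.089, -0.003]
force: [-0.2, 0.0, -3.6]
width: 0.579
gripper_force: 25.0
```

```bash
python3 plan.py "0.518 -0.323 0.15 -20 0 20"
```

```text
7 x [-0.0113, 0.014, 0.0002, -0.0002, 0.0007, -0.0]
   err mm [ 0.2 -0.4 -0.3]
```

>>> arm_command(
  targets=[
    [[-0.0113, 0.014, 0.0002, -0.0002, 0.0007, 0], [-0.0113, 0.014, 0.0002, -0.0002, 0.0007, 0], [-0.0113, 0.014, 0.0002, -0.0002, 0.0007, 0], [-0.0113, 0.014, 0.0002, -0.0002, 0.0007, 0], [-0.0113, 0.014, 0.0002, -0.0002, 0.0007, 0], [-0.0113, 0.014, 0.0002, -0.0002, 0.0007, 0], [-0.0113, 0.014, 0.0002, -0.0002, 0.0007, 0], [0, 0, 0, 0, 0, 0], [0, 0, 0, 0, 0, 0]],
  ],
)

```text
clock: 57.18
position: [0.5168, -0.3229, 0.1474]
ee_rot: [-0.546, -3.09, -0.002]
force: [0.7, -0.5, -1.8]
width: 0.582
gripper_force: 25.0
```

```bash
python3 -c "
from h import *
st()"; python3 plan.py "0.518 -0.323 0.091 -20 0 14"
```

```text
t 57.17 p [ 0.5168 -0.3229  0.1474] R [[-0.939, 0.343, -0.004], [0.343, 0.939, 0.002], [0.004, 0.001, -1.0]] q [ 0.03  0.57  0.66  1.76 -0.42  0.96  2.08] F [ 0.7 -0.5 -1.8] w 0.582 g 24.998420476913452
5 x [-0.0003, 0.0001, 0.0113, 0.0002, -0.0008, -0.0002]
   err mm [ 0.2  0.1 -0.1]
```

>>> arm_command(
  targets=[
    [[-0.0003, 0.0001, 0.0113, 0.0002, -0.0008, -0.0002], [-0.0003, 0.0001, 0.0113, 0.0002, -0.0008, -0.0002], [-0.0003, 0.0001, 0.0113, 0.0002, -0.0008, -0.0002], [-0.0003, 0.0001, 0.0113, 0.0002, -0.0008, -0.0002], [-0.0003, 0.0001, 0.0113, 0.0002, -0.0008, -0.0002], [0, 0, 0.001, 0, 0, 0], [0, 0, 0.001, 0, 0, 0], [0, 0, 0, 0, 0, 0]],
  ],
)

```text
clock: 58.18
position: [0.519, -0.3224, 0.0891]
ee_rot: [0.544, 3.094, 0.0]
force: [-0.1, 0.6, -2.6]
width: 0.582
gripper_force: 25.0
```

>>> arm_command(
  targets=[
    [[0, 0, 0.001, 0, 0, 0], [0, 0, 0, 0, 0, 0], [0, 0, 0.001, 0, 0, 0], [0, 0, 0, 0, 0, 0]],
  ],
)

```text
clock: 58.68
position: [0.5193, -0.3226, 0.0888]
ee_rot: [0.544, 3.092, 0.001]
force: [-3.7, 3.1, 17.2]
width: 0.586
gripper_force: 25.0
```

>>> arm_command(
  targets=[
    [[0, 0, 0, 0, 0, 0], [0, 0, 0, 0, 0, 0], [0, 0, 0, 0, 0, 0], [0, 0, -0.02, 0, 0, 0], [0, 0, -0.04, 0, 0, 0], [0, 0, -0.04, 0, 0, 0], [0, 0, -0.04, 0, 0, 0], [0.03, 0, -0.03, 0, 0, 0], [0.04, 0, -0.02, 0, 0, 0], [0.03, 0, 0, 0, 0, 0]],
  ],
  jaw=0.078,
)

```text
clock: 59.92
position: [0.4238, -0.289, 0.2794]
ee_rot: [0.546, 3.09, -0.0]
force: [-0.1, 0.4, -0.8]
width: 0.852
gripper_force: 0.0
```

>>> arm_command(
  targets=[
    [[0, 0, 0, 0, 0, 0], [0, 0, 0, 0, 0, 0], [0, 0, 0, 0, 0, 0]],
  ],
)

```text
clock: 60.3
position: [0.4256, -0.2885, 0.277]
ee_rot: [0.544, 3.094, -0.001]
force: [0.1, 0.1, -0.4]
width: 0.852
gripper_force: 0.0
```

```bash
sed -i 's/dict(wipes=(.517,-.318),gel=(.505,-.46))/dict(gel=(.518,-.322),wipes=(.514,-.46))/' b.py; python3 b.py; python3 - <<'E'
from h import *
s=cam('scene'); t=cam('top')
save(np.hstack([cv2.resize(s['p'][150:375,140:440],(560,420)),cv2.resize(t['p'][110:275,220:440],(560,420))]),'fin.png',.71)
for n,c in (('scene',s),('top',t)):
    P=cloud(c); hsv=cv2.cvtColor(c['p'],cv2.COLOR_RGB2HSV)
    y=(hsv[...,0]>20)&(hsv[...,0]<35)&(hsv[...,1]>140)&np.all((P>(.5,-.1,.02))&(P<(.76,.2,.2)),axis=2)
    print(n,'yellow',y.sum(),np.round(np.percentile(P[y],[1,50,99],axis=0),3).tolist())
    X=P[np.all((P>(.6,.04,.15))&(P<(.70,.06,.24)),axis=2)]
    for z in (.16,.17,.18,.19,.2,.21,.22):
        j=X[(X[:,2]>=z)&(X[:,2]<z+.01)]
        if len(j): print(z,np.unique((j[:,0]*1000).astype(int)).tolist())
E
```

```text
t 60.3 p [ 0.4256 -0.2885  0.277 ] R [[-0.94, 0.341, 0.0], [0.341, 0.94, -0.0], [-0.0, -0.0, -1.0]] q [-0.13  0.26  0.78  1.84 -0.2   1.12  1.95] F [ 0.1  0.1 -0.4] w 0.852 g 0.0
gel top 586 [ 0.4825 -0.3293  0.1189] [ 0.5248 -0.3091  0.1282] mid [ 0.5037 -0.3192  0.1236]
gel wall 877 [ 0.516 -0.322] 0.0267
gel ring 639 [ 0.5175 -0.323 ] 0.0422
wipes ring 523 [ 0.5139 -0.4584] 0.043
scene yellow 1265 [[0.597, -0.016, 0.042], [0.656, 0.039, 0.081], [0.705, 0.102, 0.124]]
0.16 [634, 637, 638, 639, 641, 642, 643, 645, 646, 647, 648, 649, 650, 651, 652, 653, 655, 657, 660, 665, 666]
0.17 [633, 634, 637, 638, 639, 648, 649, 652, 662, 665, 666, 667]
0.18 [633, 635, 636, 659, 663, 664, 666, 667, 668]
0.19 [660, 661, 663, 664, 666]
0.2 [658, 659, 660, 661]
0.21 [654, 655, 656, 657, 658]
0.22 [644, 646, 648, 651, 652, 653, 654, 655, 656, 657]
top yellow 650 [[0.58, -0.011, 0.041], [0.65, 0.033, 0.049], [0.697, 0.106, 0.123]]
0.16 [643, 645, 646, 648, 650]
0.17 [630, 634, 639, 662, 664]
0.18 [632, 634]
0.22 [628, 629, 638, 643]
```

View pics/fin.png

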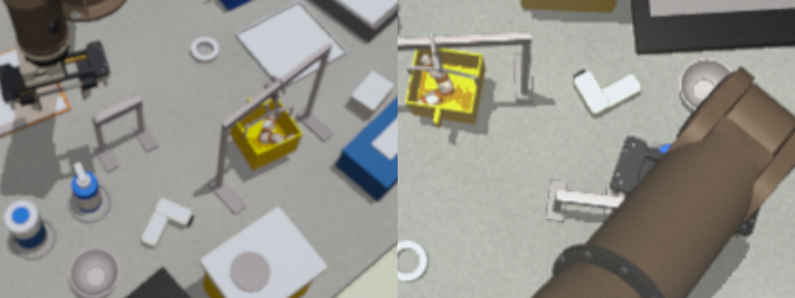

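The final picture shows the bin hanging from the hook at (265,130), clear of the table, with the vials inside. The gel stands in its new ring at (87,190) and the wipes at (25,225), and the bystanders look unmoved. I'll let it settle for 2.5 s, then hand in.

>>> arm_command(
  targets=[
    [[0, 0, 0, 0, 0, 0], [0, 0, 0, 0, 0, 0], [0, 0, 0, 0, 0, 0], [0, 0, 0, 0, 0, 0], [0, 0, 0, 0, 0, 0], [0, 0, 0, 0, 0, 0], [0, 0, 0, 0, 0, 0], [0, 0, 0, 0, 0, 0], [0, 0, 0, 0, 0, 0], [0, 0, 0, 0, 0, 0]],
  ],
)

```text
clock: 61.7
position: [0.4248, -0.2883, 0.2768]
ee_rot: [0.544, 3.094, 0.0]
force: [0.0, 0.2, -0.7]
width: 0.851
gripper_force: 0.0
```

>>> arm_command(
  targets=[
    [[0, 0, 0, 0, 0, 0], [0, 0, 0, 0, 0, 0], [0, 0, 0, 0, 0, 0], [0, 0, 0, 0, 0, 0], [0, 0, 0, 0, 0, 0], [0, 0, 0, 0, 0, 0], [0, 0, 0, 0, 0, 0], [0, 0, 0, 0, 0, 0], [0, 0, 0, 0, 0, 0], [0, 0, 0, 0, 0, 0]],
  ],
)

```text
clock: 62.95
position: [0.4248, -0.2882, 0.2768]
ee_rot: [0.544, 3.094, 0.001]
force: [-0.4, -0.4, 0.0]
width: 0.847
gripper_force: 0.0
```

```bash
python3 -c "
from h import *
s=cam('scene');P=cloud(s);X=P[np.all((P>(.484,-.5,.112))&(P<(.56,-.42,.14)),axis=2)];print('wipes',X.min(0).round(3),X.max(0).round(3))
print(arm.sign_off())"
```

```text
wipes [ 0.484 -0.493  0.113] [ 0.547 -0.43   0.134]
the job is handed in; nothing more can be done
None
```

The job is handed in at about 63 s: the hook hangs on the tall rail, the yellow bin hangs by its bail from the lower curl with all three vials inside, clear of the table, and the gel and wipes stand upright in each other's rings.

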